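# Level the marble chute and run the marbles through its gate

## Robot

A 6-joint arm with a two-finger parallel gripper is mounted at the origin on the work surface. World frame = base frame: x ahead of the robot, y to its left, z up, the work surface at z = 0. Lengths are in m, angles in rad, forces in N, time in s.
With the tool pointing down it reaches from about 0.3 to 0.875 m from the base axis. Payload 4.2 kg.
Tool frame: the origin (TCP) lies midway between the tips of the shut fingers; the grasp point (between the pads) lies 19 mm behind it (manip.grip_depth is the distance from the TCP to the grasp point, in m); z points along the fingers, y is the line along which they close (so a half turn about z gives the same grasp; the last joint's range is limited). The gripper opens to 85 mm and grips with 20 to 120 N. Pads are 22 mm wide; open, the fingers measure 114 mm over their backs; the gripper's body (76 mm by 85 mm) begins 54 mm behind the grasp point. The pads swing forward as they close: fully open they stand 13 mm farther back than shut.
Start: joints at [-1.358, 0.32, 1.565, -0, 1.257, -0.02], TCP at [0.133, -0.56, 0.231] pointing down, gripper open.
Joint ranges: [-3.11, 3.11], [-0.84, 2.01], [0.21, 2.61], [-1.34, 4.49], [0.05, 2.63], [-2.56, 2.56]. Speed limits (rad/s): [2.57, 2.57, 3.14, 3.14, 3.14, 3.14].

## Interface

Orientations are given as a unit quaternion [w, x, y, z].
In Python, from station import manip gives the robot as it stands.
- The arm moves only by the shell command python3 shift.py 'ROWS' [OPENING]. ROWS is a JSON list of rows, 1 to 10 of them, each an object with the fields trans (a list: dx, dy, dz in m), rz (a turn about the tool's z in rad); a field left out counts as zero; each row shifts and turns the commanded pose from where the row before left it, along the tool's axes as they then stand; what a row does not reach is not made up. A row lasts 1/8 s, in which the tool goes at most 0.0625 m and 0.188 rad, less where a joint would pass 70% of its speed; a pose out of reach is approached as far as the arm can. OPENING is the finger opening in m, set as the command begins (- or left out keeps the last). The fingers move at their own pace and stop on an object; the grip force is fixed at half the most. Time passes only in rows, so rows that do not move let the fingers close. It prints the time, the measured TCP pose, the force, the opening and the grip force at its end. Input that does not fit is refused with a message, and nothing moves.
- manip.read_state(): the state, without advancing time (a new reading comes with each control period).
- manip.read_camera(name): name is "scene" or "side" or "wrist"; returns a dict with "frame" (480x640x3 uint8, red, green, blue), "fx", "fy", "cx", "cy" (pixels), "eye" and "orientation" of the camera in the world; the wrist camera has in their place "mount" (4x4, takes a point from camera to tool coordinates, whose origin is the TCP and whose axes are the flange's). Camera axes: x right, y up, looking along -z (the intrinsics and any distortion apply to the point x, -y, -z); pixel columns grow to the right and rows downward; lengths in m; the calibration is good to about 2 mm. A picture is of the moment at which its call begins: read the wrist's pose just before it. There is no depth.
- manip.finish_job(): hands the job in; it is judged then, once.
The state is a dict: "t": time; "q": joint angles; "dq": joint speeds; "effort": joint torques, N m; "tcp_pos": TCP position; "ee_rot": TCP orientation; "contact_force": force on the tool from outside, world axes, zero at the start; "torque": the same for the moment, N m; "grip_width": finger opening in m; "grasp_force": force on a finger pad.
Only numpy, scipy, OpenCV 4.12 (cv2) and the standard library are available. Lean on these libraries where they do the work, as an engineer would, in place of code of your own. Each camera call takes 0.05 s, during which the arm holds its last target. There are 200 camera calls.

## Task

Screw the chute's levelling foot down until its pad just touches the slate, resting there lightly without pressing hard. Then, with the gate shut, scoop all the marbles out of the black tray and tip them into the hopper behind the gate, moving marbles only with the scoop and never with the fingers; open the gate with its lever so that they all run into the white bowl, and shut it again. Leave the scoop standing on its cork mat, and do not disturb the slate, the bowl or the other curios.

Things in the scene. Friction and masses are not known exactly. Their poses are not given: they have to be found in the camera images.
- chute: fixed maple marble chute on a dark stand; origin on the table under the gate, z up, -x faces the robot. Channel 72 mm wide inside (x -36 to 36), along y, falling 7 degrees towards -y; gate across it at y = 0 (floor 84 mm above the table); low end at y = -130 (floor 68 mm high) over the bowl. Walls 5 mm thick
- hopper (a point): middle of the hopper floor, chute (0, 65, 92) mm. The hopper is the channel behind the gate, y 2 to 125 mm, floor 84 to 99 mm above the table. Its -x wall stands 35 mm above the floor (top 119 to 134 mm above the table), its +x wall 72 mm, its end wall 52 mm
- gate (a joint): gate lever, a vertical pin just outside the chute's near (-x) wall: 0 rad = shut, blade straight across the channel; up to 1.25 = open, blade swung downstream (clockwise seen from above). Light friction (0.05 N m) holds it where it is left
- gate_peg (a point): grip point on the upright round wooden peg (12 mm diameter, 137 to 182 mm above the table) at the end of the lever arm, 162 mm above the table. Shut, the peg is at chute (-105, 0) mm; it moves on an arc of 60 mm radius about gate_pivot; opening moves it towards chute +y, then +x
- gate_pivot (a point): point on the lever's vertical axis, at chute (-45, 0) mm, 162 mm above the table
- foot_screw (a joint): turning of the levelling foot, rad, growing clockwise seen from above, which screws the foot and its handle down 1.25 mm per rad. The pad first touches the slate at 8.0 rad; range 0 to 12. Friction (0.03 N m) holds it. At 0 rad the handle bar lies along the chute's x
- foot_grip (a point): grip point of the foot's brass bar handle (44 mm long, 12 mm wide, 30 mm tall), on the vertical screw axis at chute (-125, -70) mm, 2 mm above the bar's mid-height; 115 mm above the table at 0 rad, sinking with the screw. The bar turns about this axis, its yaw = chute yaw - foot_screw
- foot_pad: the foot's round rubber pad (28 mm diameter); origin at the centre of its underside, 18 mm above the table at 0 rad, sinking with the screw. The pad is sprung in the foot: once it touches it yields 1 mm per 4 N
- slate: loose grey slate tile, 70 x 70 x 8 mm, under the foot; origin at the centre of its underside
- bowl: milk glass bowl, loose, rim radius 60 mm, 55 mm tall, under the chute's low end; origin at the centre of its underside
- tray: fixed black lacquered tray, 232 (x) x 72 (y) x 36 mm outside, walls and floor 6 mm thick (inside 220 x 60 mm, floor 6 mm above the table); origin at the centre of its underside. The marbles lie in its +x half at the start
- mat: paper-thin cork mat 150 (x) x 120 (y) mm fixed on the table, the scoop's place; origin at its centre, 0 mm above the table
- scoop: loose flat steel scoop, 90 g, standing flat on its pan. Origin on the pan's underside, z up, mouth to +x. Pan x -35 to +45 mm (the open front lip), 54 mm wide (y), floor 2 mm thick; side walls 20 mm high behind x = 3, only a 4 mm rim ahead of it; back wall 30 mm high. Upright wooden handle 22 (x) x 14 (y) mm, 90 mm tall, behind the back wall, centred at x = -46 mm
- scoop_grip (a point): grip point in the handle, at scoop (-46, 0, 68) mm; close the fingers along the scoop's y
- m1: orange glass marble, 22 mm diameter, 14 g, origin at its centre; rolls easily, slippery. Three to five of m1 to m6 are present
- m2: orange glass marble, 22 mm diameter, 14 g, origin at its centre; rolls easily, slippery. Three to five of m1 to m6 are present
- m3: orange glass marble, 22 mm diameter, 14 g, origin at its centre; rolls easily, slippery. Three to five of m1 to m6 are present
- m4: orange glass marble, 22 mm diameter, 14 g, origin at its centre; rolls easily, slippery. Three to five of m1 to m6 are present
- m5: orange glass marble, 22 mm diameter, 14 g, origin at its centre; rolls easily, slippery. Three to five of m1 to m6 are present
- m6: orange glass marble, 22 mm diameter, 14 g, origin at its centre; rolls easily, slippery. Three to five of m1 to m6 are present
- thimble: pewter thimble cup, 34 mm diameter, 34 mm tall, a bystander, loose; origin at the centre of its underside
- weight: brass knob weight, 40 mm diameter, 48 mm tall, a bystander, loose; origin at the centre of its underside
- jar: green glass jar, 52 mm diameter, 65 mm tall, a bystander, loose; origin at the centre of its underside
- pawn: dark wooden pawn, 32 mm diameter, 56 mm tall, a bystander, loose; origin at the centre of its underside

How it is judged:
By the outcome, as a careful person would: the job done as asked, in the order asked, and still so for the second after the job is handed in, with the robot touching nothing.
Of m1, m2, m3, m4, m5, m6 only 3 to 5 are there at a start; the rules pass over those that are not, and their reading is None.
At some moment in a run one of scoop may be knocked a few centimetres aside while the robot is not near it.
It also fails if it takes over 192 s, if anything falls off the work surface, if the arm or the gripper's body presses on something with over 40 N, if the wrist force passes 120 N, or if a joint passes its speed limit or range.

## Working session

There is one attempt and no reset: what is moved stays moved. The work goes in short steps, Python scripts to look and compute and a shell command to move; the robot and the scene stay as the last step left them, time stands still between calls to the robot, and variables do not carry over. Pictures are saved under pics/ and viewed, at most 14 in all, crops included, and the job is handed in when it is done.

```bash
ls; mkdir -p pics
python3 - <<'E'
from station import manip
import cv2
for n in ("scene","side","wrist"):
    s=manip.read_state(); c=manip.read_camera(n)
    cv2.imwrite(f"pics/{n}0.png",c["frame"][:,:,::-1])
    print(n,{k:v for k,v in c.items() if k!="frame"})
print(s)
E
```

```text
pics
shift.py
station.py
scene {'fx': 547.1011182980131, 'fy': 547.1011182980131, 'cx': 317.96148851540073, 'cy': 233.32586615472374, 'eye': array([ 1.05478263, -0.33696642,  1.13551467]), 'orientation': array([0.84558769, 0.24906852, 0.13227714, 0.45326492])}
side {'fx': 466.7359416255359, 'fy': 466.7359416255359, 'cx': 322.52590488857555, 'cy': 237.47190210147755, 'eye': array([0.35062011, 0.75363461, 0.59084857]), 'orientation': array([-0.11156238, -0.05061389,  0.48561009,  0.86554891])}
wrist {'fx': 405.02918697380187, 'fy': 405.02918697380187, 'cx': 323.3518258118151, 'cy': 244.413747691898, 'mount': array([[ 6.21208879e-04,  9.60492095e-01,  2.78306575e-01,
         7.09211935e-02],
       [ 9.99999701e-01, -7.25044813e-04,  2.70173704e-04,
        -2.30323952e-04],
       [ 4.61284446e-04,  2.78306324e-01, -9.60492258e-01,
        -1.43133256e-01],
       [ 0.00000000e+00,  0.00000000e+00,  0.00000000e+00,
         1.00000000e+00]])}
{'t': 0.1, 'q': array([-1.35796201e+00,  3.20237023e-01,  1.56554372e+00, -8.93087539e-06,
        1.25742561e+00, -1.99891573e-02]), 'dq': array([-0.00059143, -0.00154437, -0.0017891 , -0.00035742,  0.0003986 ,
       -0.00082912]), 'effort': array([-9.81770108e-05, -4.16408265e+01, -2.34704876e+01, -1.09744849e-04,
        4.92096820e-03, -6.33546804e-06]), 'tcp_pos': array([ 0.13258108, -0.55906654,  0.23056631]), 'ee_rot': array([-8.02693626e-04,  9.93231319e-01,  1.16150316e-01, -8.19052250e-05]), 'contact_force': array([-0.37859245, -0.10929773, -0.09355323]), 'torque': array([0.04592468, 0.01968868, 0.01364915]), 'grasp_force': 0.0, 'grip_width': 0.08519203774589676}
```
View pics/scene0.png

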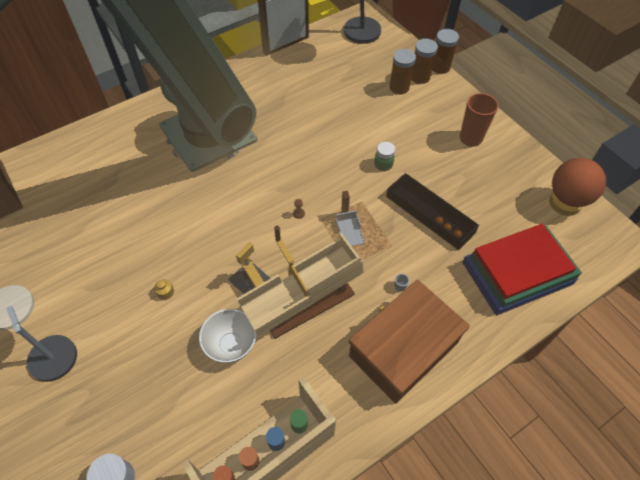

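View pics/side0.png

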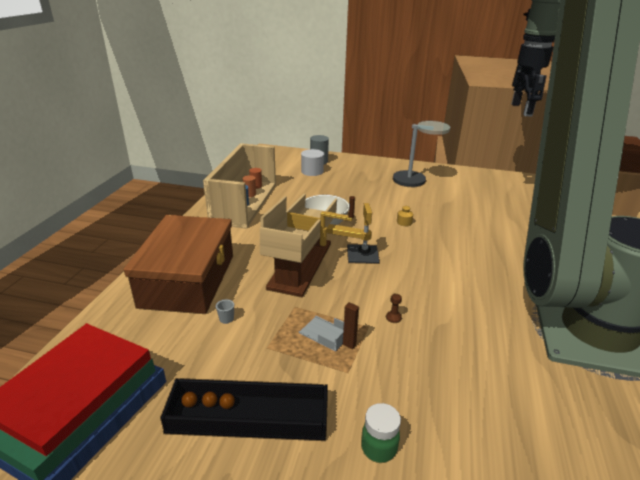

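The scene shows the chute near (300,285), foot bar (245,252), peg (277,232), scoop (348,225), tray (432,210) with three marbles (448,227), and the bowl (228,337). I'll zoom in for corner pixels.

Create h.py:
```python
import numpy as np, cv2
from scipy.spatial.transform import Rotation as R
from station import manip
def rot(q): return R.from_quat([q[1],q[2],q[3],q[0]]).as_matrix()
def cam(n):
    s=manip.read_state(); c=manip.read_camera(n)
    if n=="wrist":
        M=np.array(c["mount"]); T=np.eye(4); T[:3,:3]=rot(s["ee_rot"]); T[:3,3]=s["tcp_pos"]
        W=T@M; c["R"]=W[:3,:3]; c["eye"]=W[:3,3]
    else: c["R"]=rot(c["orientation"])
    return c
def ray(c,u,v):
    d=np.array([(u-c["cx"])/c["fx"],-(v-c["cy"])/c["fy"],-1.]); return c["R"]@d
def plane(c,u,v,z):
    d=ray(c,u,v); return c["eye"]+d*(z-c["eye"][2])/d[2]
def proj(c,p):
    x=c["R"].T@(np.asarray(p)-c["eye"]); return np.array([c["cx"]+c["fx"]*x[0]/-x[2], c["cy"]-c["fy"]*x[1]/-x[2]])
def two(c1,p1,c2,p2):
    a,b=ray(c1,*p1),ray(c2,*p2); A=np.stack([a,-b],1)
    t=np.linalg.lstsq(A,c2["eye"]-c1["eye"],rcond=None)[0]
    P,Q=c1["eye"]+a*t[0],c2["eye"]+b*t[1]; return (P+Q)/2,np.linalg.norm(P-Q)
def crop(c,name,x0,y0,x1,y1,k):
    cv2.imwrite(f"pics/{name}.png",cv2.resize(c["frame"][y0:y1,x0:x1,::-1],None,fx=k,fy=k,interpolation=cv2.INTER_CUBIC))
```

Run:
```python
from h import *
c=cam("scene"); crop(c,"sceneA",195,165,485,382,2.75)
c=cam("side"); crop(c,"sideA",160,180,420,375,3)
```

```text
(no output)
```

View pics/sceneA.png

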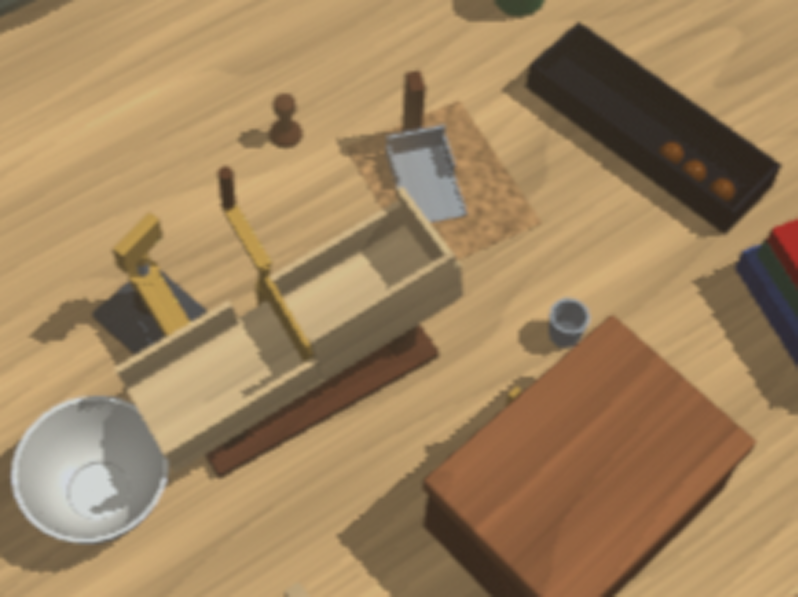

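View pics/sideA.png

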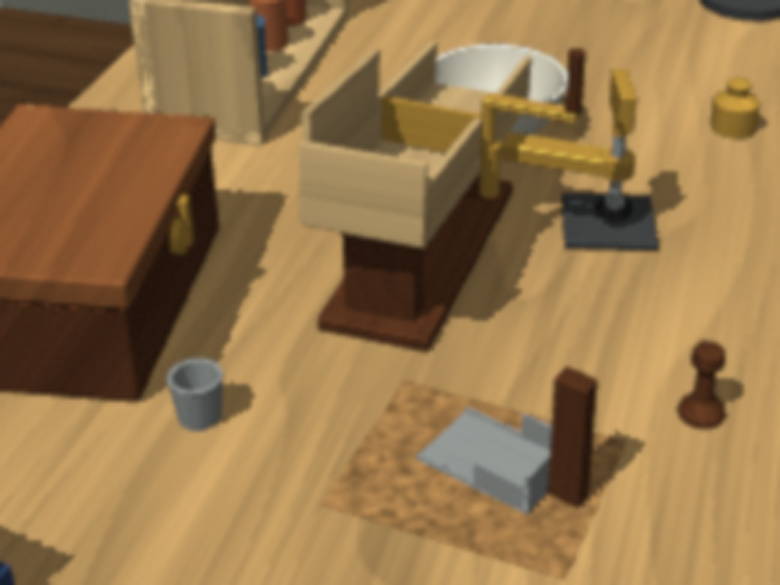

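The crops show: peg top scene crop (225,170)/side crop (577,50); foot bar top ends (120,243),(155,217) scene; handle top scene (413,74)/side (577,373); gate shut, three marbles in line in the tray.

Run:
```python
from h import *
a=cam("scene"); b=cam("side")
S=lambda u,v:(195+u/2.75,165+v/2.75); D=lambda u,v:(160+u/3,180+v/3)
np.set_printoptions(precision=4,suppress=True)
for n,p,q in [("peg top",(225,171),(577,51)),("foot bar",(137,230),(622,73)),("handle top",(414,74),(577,373)),("end+x corner?",(462,262),(303,145)),("end-x",(402,190),(425,166)),("slate c",(150,310),(610,220)),("thimble rim",(569,314),(195,375)),("pawn",(285,100),(708,352)),("bowl rim",(90,470),(502,78))]:
    print(n,*two(a,S(*p),b,D(*q)))
print("peg z", plane(a,*S(225,171),.182), plane(b,*D(577,51),.182))
print("bar ends", plane(a,*S(120,243),.128),plane(a,*S(155,217),.128))
for m in [(672,152),(696,170),(724,188)]: print("marble",plane(a,*S(*m),.017))
for m in [(189,400),(209,400),(227,402)]: print("marble side",plane(b,*m,.017))
for m in [(580,24),(778,165),(530,68)]: print("traytop",plane(a,*S(*m),.036))
for m in [(175,382),(327,386)]: print("traytop side",plane(b,*m,.036))
for m in [(341,142),(458,102),(540,222)]: print("mat",plane(a,*S(*m),.0))
for m in [(405,382),(325,500),(568,573)]: print("mat side",plane(b,*D(*m),.0))
for m in [(466,215),(427,222)]: print("lip",plane(a,*S(*m),.002))
```

```text
peg top [ 0.4845 -0.0583  0.1814] 7.72575848831531e-05
foot bar [ 0.4636 -0.1298  0.1323] 0.0013233496458087703
handle top [0.4375 0.1563 0.0936] 0.0017588979699101
end+x corner? [0.6341 0.0565 0.1504] 0.002606679624705216
end-x [0.5554 0.0567 0.1486] 0.002033608067987667
slate c [ 0.4642 -0.1334  0.0048] 0.00097203699845529
thimble rim [0.6744 0.1485 0.033 ] 0.00022006810122228478
pawn [0.3716 0.064  0.0506] 0.0007539129225640154
bowl rim [ 0.5802 -0.2495  0.0498] 0.0059361768018858846
peg z [ 0.4849 -0.0584  0.182 ] [ 0.4843 -0.0571  0.182 ]
bar ends [ 0.4649 -0.1456  0.128 ] [ 0.4593 -0.111   0.128 ]
marble [0.5909 0.3349 0.017 ]
marble [0.6175 0.3401 0.017 ]
marble [0.6458 0.3481 0.017 ]
marble side [0.6448 0.3473 0.017 ]
marble side [0.6162 0.3397 0.017 ]
marble side [0.5889 0.3361 0.017 ]
traytop [0.4404 0.3464 0.036 ]
traytop [0.6608 0.3921 0.036 ]
traytop [0.4555 0.2759 0.036 ]
traytop side [0.6708 0.3363 0.036 ]
traytop side [0.449  0.2845 0.036 ]
mat [0.4077 0.0997 0.    ]
mat [0.4304 0.2157 0.    ]
mat [0.5765 0.1988 0.    ]
mat side [0.5605 0.0833 0.    ]
mat side [0.5747 0.1966 0.    ]
mat side [0.4271 0.2141 0.    ]
lip [0.5353 0.1477 0.002 ]
lip [0.5221 0.1147 0.002 ]
```

```bash
cat > go.py <<'E'
# how far to a target: go.py x y z [psi]   (psi = heading of tool x)
import sys; from h import *
a=[float(v) for v in sys.argv[1:]]; s=manip.read_state(); r=rot(s["ee_rot"])
psi=np.arctan2(r[1,0],r[0,0]); np.set_printoptions(precision=4,suppress=True)
print("t",s["t"],"tcp",s["tcp_pos"],"psi %.3f q6 %.3f z-axis"%(psi,s["q"][5]),r[:,2],"w %.4f F"%s["grip_width"],s["contact_force"])
if len(a)>2: print("tool delta",r.T@(np.array(a[:3])-s["tcp_pos"]))
if len(a)>3: print("turn %.3f"%((psi-a[3]+np.pi)%(2*np.pi)-np.pi))
E
python3 - <<'E'
from h import *
a=cam("scene"); b=cam("side")
print("lamp",two(a,(12,300),b,(433,128)),two(a,(51,358),b,(409,179)))
print("weight",two(a,(165,285),b,(405,213)))
d=ray(b,365,235); print("arm end", b["eye"]+d*(-.128-b["eye"][1])/d[1])
E
python3 go.py .4645 -.128 .25 1.5708
```

```text
lamp (array([ 0.34726988, -0.56911651,  0.17467198]), np.float64(0.00927029062111815)) (array([ 0.39861043, -0.58400082,  0.0026666 ]), np.float64(0.0023174174125915057))
weight (array([ 0.38851494, -0.30646144,  0.03055815]), np.float64(7.365961639990541e-06))
arm end [ 0.46258272 -0.128       0.05731824]
t 0.45 tcp [ 0.1326 -0.5595  0.2313] psi 0.233 q6 -0.020 z-axis [-0.  0. -1.] w 0.0856 F [-0.168   0.0696 -0.09  ]
tool delta [ 0.4224 -0.3433 -0.0187]
turn -1.338
```

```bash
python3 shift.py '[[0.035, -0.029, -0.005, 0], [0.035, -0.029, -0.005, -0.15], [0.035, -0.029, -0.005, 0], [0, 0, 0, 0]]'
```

```text
refused: ROWS must be a list of objects, one for each row. Nothing was moved.
```

Wrong form. The message asks for a list of objects, one for each row, so I'll send the same numbers that way.

```bash
python3 shift.py '[{"trans": [0.035, -0.029, -0.005]}, {"trans": [0.035, -0.029, -0.005], "rz": -0.15}, {"trans": [0.035, -0.029, -0.005]}, {}]'; python3 go.py .4645 -.128 .25 1.5708
```

```text
t: 0.95
tcp_pos: [0.21, -0.4449, 0.2471]
ee_rot: [0.0, 0.981, 0.192, 0.0]
contact_force: [-0.3, 0.1, -0.4]
grip_width: 0.0854
grasp_force: 0.0
t 0.95 tcp [ 0.21   -0.4449  0.2471] psi 0.386 q6 0.031 z-axis [ 0.0007 -0.0005 -1.    ] w 0.0854 F [-0.2843  0.0743 -0.4226]
tool delta [ 0.355  -0.1978 -0.0029]
turn -1.185
```

```bash
python3 shift.py '[{"trans": [0.0507, -0.0283, 0]}, {"trans": [0.0507, -0.0283, 0]}, {"trans": [0.0507, -0.0283, 0]}, {"trans": [0.0507, -0.0283, 0]}, {"trans": [0.0507, -0.0283, 0]}, {"trans": [0.0507, -0.0283, 0]}, {"trans": [0.0507, -0.0283, 0]}]'; python3 shift.py '[{"rz": -0.18}, {"rz": -0.18}, {"rz": -0.18}, {"rz": -0.18}, {"rz": -0.18}, {"rz": -0.18}, {"rz": -0.1}, {}]' >/dev/null;python3 go.py .4645 -.128 .24 1.5708
python3 - <<'E'
from h import *
c=cam("wrist"); crop(c,"w1",0,0,640,480,1.25); print(proj(c,(.4645,-.128,.126)),proj(c,(.4845,-.058,.182)))
E
```

```text
t: 1.82
tcp_pos: [0.4658, -0.13, 0.2464]
ee_rot: [0.001, 0.982, 0.19, 0.0]
contact_force: [-0.4, -0.7, 0.4]
grip_width: 0.0849
grasp_force: 0.0
t 2.825 tcp [ 0.4646 -0.1314  0.2462] psi 1.561 q6 -0.289 z-axis [ 0.0001 -0.0004 -1.    ] w 0.0856 F [0.1506 0.6943 0.0287]
tool delta [ 0.0034 -0.0001  0.0062]
turn -0.010
[322.88490678 232.01136883] [362.20898847 121.6035655 ]
```

View pics/w1.png

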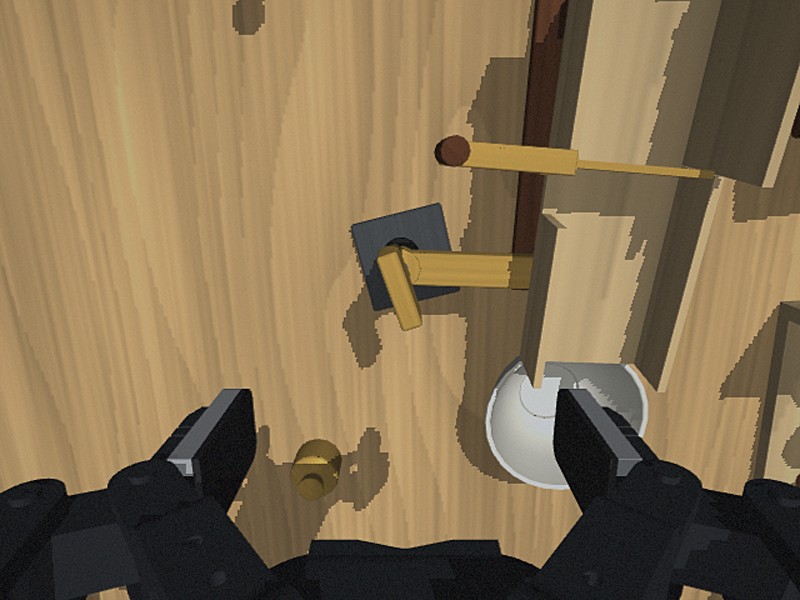

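The wrist view shows the bar's top corners at (378,255),(400,247),(422,323),(402,330), peg top (453,150), lever arm edges (470,143)-(577,152) and slate corners (352,225),(440,204),(460,290),(372,310).

Run:
```python
from h import *
np.set_printoptions(precision=4,suppress=True)
c=cam("wrist"); P=lambda u,v,z:plane(c,u/1.25,v/1.25,z)
def ang(a,b,z): d=P(*b,z)-P(*a,z); return np.arctan2(d[1],d[0])
for z in (.122,.126,.13):
  q=np.array([P(*p,z) for p in [(378,255),(400,247),(422,323),(402,330)]])
  print("bar",z,q.mean(0),"len",np.linalg.norm(q[0]-q[3]),np.linalg.norm(q[1]-q[2]),"w",np.linalg.norm(q[0]-q[1]),"yaw",ang((400,247),(422,323),z),ang((378,255),(402,330),z))
print("peg",P(453,150,.182)); print("arm yaw",ang((470,143),(577,152),.137),ang((470,166),(577,173),.137))
print("foot arm yaw",ang((415,251),(530,254),.06),ang((420,287),(530,289),.06))
print("slate",[P(*p,.008)[:2] for p in [(352,225),(440,204),(460,290),(372,310)]])
print("stand edge",ang((515,287),(530,60),.0),ang((515,287),(530,60),.02))
print("wall low", P(536,388,.103),P(563,225,.119))
print("bowl",P(567,410,.055),"weight",P(318,470,.04))
```

```text
bar 0.122 [ 0.4628 -0.1286  0.122 ] len 0.04419336524293903 0.04420269218643501 w 0.012526768091368453 yaw -1.3028918320687612 -1.2874147550405086
bar 0.126 [ 0.4629 -0.1276  0.126 ] len 0.04353207939455957 0.04354126677466848 w 0.0123393242427451 yaw -1.302891832068761 -1.2874147550405095
bar 0.13 [ 0.4629 -0.1266  0.13  ] len 0.04287079354618017 0.04287984136290189 w 0.012151880394121848 yaw -1.302891832068762 -1.2874147550405093
peg [ 0.4845 -0.0571  0.182 ]
arm yaw -0.08950746001936054 -0.07263368006670338
foot arm yaw -0.03610121930854673 -0.028494293363673488
slate [array([ 0.4258, -0.1075]), array([ 0.4916, -0.0926]), array([ 0.5078, -0.1586]), array([ 0.439 , -0.1741])]
stand edge 1.557749208810644 1.5577492088106444
wall low [ 0.5455 -0.197   0.103 ] [ 0.5495 -0.0948  0.119 ]
bowl [ 0.5827 -0.2378  0.055 ] weight [ 0.3947 -0.2965  0.04  ]
```

```bash
python3 - <<'E'
from h import *
import pickle; pickle.dump(cam("wrist"),open("c0.pkl","wb"))
E
python3 shift.py '[{"trans": [-0.015, 0, 0]}, {}, {}]' >/dev/null
python3 - <<'E'
from h import *
import pickle; pickle.dump(cam("wrist"),open("c1.pkl","wb"))
E
python3 shift.py '[{"trans": [-0.02, 0, 0]}, {}, {}]' >/dev/null
python3 - <<'E'
from h import *
import pickle; pickle.dump(cam("wrist"),open("c2.pkl","wb"))
E
python3 shift.py '[{"trans": [-0.025, 0, 0]}, {}, {}]' >/dev/null
python3 - <<'E'
from h import *
import pickle; c=[pickle.load(open(f"c{i}.pkl","rb")) for i in range(3)]+[cam("wrist")]
names=["bar a","bar b","bar c","bar d","slate1","slate2","slate3","slate4","peg","wallgap","arm1","arm2"]
p0=np.float32([(378,255),(400,247),(422,323),(402,330),(352,225),(440,204),(460,290),(372,310),(453,150),(547,211),(575,152),(577,173)]).reshape(-1,1,2)/1.25
g=[cv2.cvtColor(x["frame"],cv2.COLOR_RGB2GRAY) for x in c]
p=cv2.cornerSubPix(g[0],p0.copy(),(4,4),(-1,-1),(3,30,.01)); tr=[p]; ok=1
for i in range(3):
    p,st,e=cv2.calcOpticalFlowPyrLK(g[i],g[i+1],p,None,winSize=(15,15)); tr.append(p); ok=ok*st
np.set_printoptions(precision=4,suppress=True)
for k,n in enumerate(names):
    print(n,tr[0][k,0]-p0[k,0],ok[k],*two(c[0],tr[0][k,0],c[3],tr[3][k,0]))
E
python3 go.py .463 -.128 .24 1.5708
```

```text
bar a [-1.2043  3.2411] [1] [ 0.4502 -0.1109  0.1252] 8.93061722496773e-05
bar b [0.9254 0.6986] [1] [ 0.4646 -0.1167  0.0579] 0.0034869752551765897
bar c [-2.0981  2.8667] [1] [ 0.4727 -0.1745  0.0491] 0.0046940488112602605
bar d [1.3309 1.2883] [1] [ 0.4657 -0.1782  0.049 ] 0.003567304497349962
slate1 [-0.8737  0.3251] [1] [ 0.4244 -0.1082  0.0036] 0.00020506266814761346
slate2 [ 0.2723 -0.7648] [1] [ 0.4921 -0.0921  0.0049] 8.995749843196708e-05
slate3 [-0.0376 -3.1587] [1] [ 0.5007 -0.1415  0.0633] 0.0016440137069574144
slate4 [0. 0.] [1] [ 0.4388 -0.1755  0.003 ] 0.0003958359738180916
peg [0. 0.] [1] [ 0.4735 -0.0688  0.4404] 0.029970719699874897
wallgap [0. 0.] [1] [ 0.5503 -0.0908  0.084 ] 0.00024427169695592603
arm1 [0. 0.] [1] [ 0.5468 -0.0578  0.1373] 3.702011969442718e-05
arm2 [-3.1239  1.3111] [1] [ 0.5368 -0.0691  0.148 ] 0.012585271628403035
t 4.25 tcp [ 0.4637 -0.1898  0.2463] psi 1.563 q6 -0.404 z-axis [-0.0002  0.0005 -1.    ] w 0.0852 F [ 0.8156 -0.3148  1.0006]
tool delta [ 0.0618 -0.0012  0.0063]
turn -0.008
```

```bash
python3 shift.py '[{"trans": [0.031, -0.0006, 0]}, {"trans": [0.031, -0.0006, 0]}, {"rz": -0.142}, {"rz": -0.142}, {}, {}]' >/dev/null; python3 go.py .4632 -.128 .097 1.847
```

```text
t 5.0 tcp [ 0.463  -0.1283  0.2463] psi 1.845 q6 -0.569 z-axis [ 0.  0. -1.] w 0.0853 F [ 0.4472 -0.0073 -0.1515]
tool delta [0.0002 0.0003 0.1493]
turn -0.002
```

```bash
python3 shift.py '[{"trans": [0, 0, 0.05]}, {"trans": [0, 0, 0.05]}, {"trans": [0, 0, 0.035]}, {"trans": [0, 0, 0.0143]}, {}, {}]' >/dev/null; python3 go.py .4632 -.128 .097; python3 shift.py '[{}, {}, {}, {}, {}, {}, {}, {}]' 0.0
```

```text
t 5.75 tcp [ 0.4642 -0.129   0.0984] psi 1.846 q6 -0.570 z-axis [ 0.0029 -0.0009 -1.    ] w 0.0855 F [ 0.0902 -0.2737  0.4974]
tool delta [ 0.0012 -0.0007  0.0014]
t: 6.75
tcp_pos: [0.462, -0.1287, 0.0972]
ee_rot: [-0.001, 0.603, 0.798, -0.001]
contact_force: [-4.4, -0.6, 5.7]
grip_width: 0.0113
grasp_force: 59.5
```

```bash
python3 shift.py '[{"trans": [0.0003, -0.0012, 0]}, {}, {"rz": 0.175}, {"trans": [0, 0, 0.00022], "rz": 0.175}, {"trans": [0, 0, 0.00022], "rz": 0.175}, {"trans": [0, 0, 0.00022], "rz": 0.175}, {"trans": [0, 0, 0.00022], "rz": 0.175}, {"trans": [0, 0, 0.00022], "rz": 0.175}, {"trans": [0, 0, 0.00022], "rz": 0.175}, {"trans": [0, 0, 0.00022], "rz": 0.175}]'; python3 shift.py '[{"trans": [0, 0, 0.00022], "rz": 0.175}, {"trans": [0, 0, 0.00022], "rz": 0.175}, {"trans": [0, 0, 0.00022], "rz": 0.175}, {"trans": [0, 0, 0.00022], "rz": 0.175}, {"trans": [0, 0, 0.00022], "rz": 0.175}, {"trans": [0, 0, 0.00022], "rz": 0.175}, {"trans": [0, 0, 0.00022], "rz": 0.175}, {"trans": [0, 0, 0.00022], "rz": 0.175}, {"trans": [0, 0, 0.00022]}, {}]'; python3 go.py .4620 -.128 .094
```

```text
t: 8.0
tcp_pos: [0.4627, -0.1291, 0.0956]
ee_rot: [0.001, 0.976, 0.219, 0.001]
contact_force: [1.4, -1.4, 1.3]
grip_width: 0.0106
grasp_force: 59.0
t: 9.25
tcp_pos: [0.4625, -0.13, 0.0938]
ee_rot: [0.001, 0.889, -0.458, 0.001]
contact_force: [-0.8, -5.6, 3.3]
grip_width: 0.0109
grasp_force: 59.3
t 9.25 tcp [ 0.4625 -0.13    0.0938] psi -0.952 q6 2.229 z-axis [ 0.0013 -0.0027 -1.    ] w 0.0109 F [-0.8438 -5.5655  3.261 ]
tool delta [-0.0019 -0.0008 -0.0002]
```

```bash
python3 shift.py '[{}, {}, {}, {}, {}, {}]' 0.085; python3 shift.py '[{"rz": -0.1848}, {"rz": -0.1848}, {"rz": -0.1848}, {"rz": -0.1848}, {"rz": -0.1848}, {"rz": -0.1848}, {"rz": -0.1848}, {"rz": -0.1848}, {"rz": -0.1848}]'>/dev/null;  python3 shift.py '[{"rz": -0.1848}, {"rz": -0.1848}, {"rz": -0.1848}, {"rz": -0.1848}, {"rz": -0.1848}, {"rz": -0.1848}, {"rz": -0.1848}, {"rz": -0.1848}, {}, {}]'; python3 go.py .4623 -.1297 .0935
```

```text
t: 10.0
tcp_pos: [0.4618, -0.1286, 0.0935]
ee_rot: [0.0, 0.889, -0.459, 0.0]
contact_force: [-0.2, 0.0, -0.9]
grip_width: 0.0848
grasp_force: 0.0
t: 12.38
tcp_pos: [0.4618, -0.1287, 0.0935]
ee_rot: [0.0, 0.46, 0.888, -0.0]
contact_force: [-0.1, 1.1, 0.0]
grip_width: 0.0848
grasp_force: 0.0
t 12.375 tcp [ 0.4618 -0.1287  0.0935] psi 2.186 q6 -0.911 z-axis [ 0.     -0.0001 -1.    ] w 0.0848 F [-0.0518  1.1309  0.0241]
tool delta [-0.0011 -0.0002 -0.    ]
```

Stroke 2 (3.1 rad): regrip, 17 rows.

```bash
python3 shift.py '[{"trans": [-0.001, -0.0002, 0]}, {}, {}, {}, {}, {}, {}, {}]' 0.0;python3 go.py; python3 shift.py '[{"trans": [0, 0, 0.00022], "rz": 0.18}, {"trans": [0, 0, 0.00022], "rz": 0.18}, {"trans": [0, 0, 0.00022], "rz": 0.18}, {"trans": [0, 0, 0.00022], "rz": 0.18}, {"trans": [0, 0, 0.00022], "rz": 0.18}, {"trans": [0, 0, 0.00022], "rz": 0.18}, {"trans": [0, 0, 0.00022], "rz": 0.18}, {"trans": [0, 0, 0.00022], "rz": 0.18}, {"trans": [0, 0, 0.00022], "rz": 0.18}]'; python3 shift.py '[{"trans": [0, 0, 0.00022], "rz": 0.18}, {"trans": [0, 0, 0.00022], "rz": 0.18}, {"trans": [0, 0, 0.00022], "rz": 0.18}, {"trans": [0, 0, 0.00022], "rz": 0.18}, {"trans": [0, 0, 0.00022], "rz": 0.18}, {"trans": [0, 0, 0.00022], "rz": 0.18}, {"trans": [0, 0, 0.00022], "rz": 0.18}, {"trans": [0, 0, 0.00022], "rz": 0.18}, {}, {}]'; python3 go.py .4622 -.1295 .0897
```

```text
t: 13.38
tcp_pos: [0.4621, -0.1297, 0.0936]
ee_rot: [0.0, 0.459, 0.889, -0.0]
contact_force: [-1.7, -1.1, 2.5]
grip_width: 0.011
grasp_force: 59.3
t 13.375 tcp [ 0.4621 -0.1297  0.0936] psi 2.188 q6 -0.915 z-axis [-0.0001 -0.0002 -1.    ] w 0.0110 F [-1.7107 -1.1452  2.4761]
t: 14.5
tcp_pos: [0.4619, -0.1296, 0.0916]
ee_rot: [-0.0, 0.961, 0.278, -0.0]
contact_force: [-2.3, 0.1, 4.0]
grip_width: 0.0112
grasp_force: 59.4
t: 15.75
tcp_pos: [0.4619, -0.1294, 0.0898]
ee_rot: [0.0, 0.907, -0.421, -0.0]
contact_force: [-3.7, 1.0, 3.6]
grip_width: 0.0112
grasp_force: 59.4
t 15.75 tcp [ 0.4619 -0.1294  0.0898] psi -0.869 q6 2.143 z-axis [-0.0006  0.0002 -1.    ] w 0.0112 F [-3.7023  1.0388  3.6093]
tool delta [ 0.0002 -0.0002  0.0001]
```

```bash
python3 shift.py '[{}, {}, {}, {}, {}, {}]' 0.085; python3 shift.py '[{"rz": -0.1848}, {"rz": -0.1848}, {"rz": -0.1848}, {"rz": -0.1848}, {"rz": -0.1848}, {"rz": -0.1848}, {"rz": -0.1848}, {"rz": -0.1848}, {"rz": -0.1848}]'>/dev/null;  python3 shift.py '[{"rz": -0.1848}, {"rz": -0.1848}, {"rz": -0.1848}, {"rz": -0.1848}, {"rz": -0.1848}, {"rz": -0.1848}, {"rz": -0.1848}, {"rz": -0.1848}, {}, {}]' >/dev/null; python3 go.py .4619 -.1294 .0897
python3 shift.py '[{}, {}, {}, {}, {}, {}, {}, {}]' 0.0;python3 go.py; python3 shift.py '[{"trans": [0, 0, 0.0002], "rz": 0.16}, {"trans": [0, 0, 0.0002], "rz": 0.16}, {"trans": [0, 0, 0.0002], "rz": 0.16}, {"trans": [0, 0, 0.0002], "rz": 0.16}, {"trans": [0, 0, 0.0002], "rz": 0.16}, {"trans": [0, 0, 0.0002], "rz": 0.16}, {}, {}]'; python3 go.py
```

```text
t: 16.5
tcp_pos: [0.4623, -0.1296, 0.0897]
ee_rot: [0.0, 0.907, -0.422, 0.0]
contact_force: [-0.2, -0.8, -0.5]
grip_width: 0.0849
grasp_force: 0.0
t 18.875 tcp [ 0.4623 -0.1296  0.0898] psi 2.267 q6 -0.994 z-axis [ 0.0001 -0.0001 -1.    ] w 0.0851 F [0.138  0.6024 0.7245]
tool delta [ 0.0004 -0.0002  0.0001]
t: 19.88
tcp_pos: [0.4622, -0.1297, 0.0899]
ee_rot: [0.0, 0.422, 0.907, -0.0]
contact_force: [-1.6, -0.9, 4.0]
grip_width: 0.0113
grasp_force: 59.3
t 19.875 tcp [ 0.4622 -0.1297  0.0899] psi 2.270 q6 -0.996 z-axis [-0.     -0.0002 -1.    ] w 0.0113 F [-1.5714 -0.8892  4.0453]
t: 20.88
tcp_pos: [0.462, -0.1297, 0.0886]
ee_rot: [-0.0, 0.792, 0.61, -0.0]
contact_force: [-3.3, -1.3, 4.6]
grip_width: 0.0109
grasp_force: 59.5
t 20.875 tcp [ 0.462  -0.1297  0.0886] psi 1.312 q6 -0.039 z-axis [-0.0004 -0.0002 -1.    ] w 0.0109 F [-3.2951 -1.2792  4.6354]
```

```bash
python3 shift.py '[{}, {}, {}, {}, {}, {"trans": [0, 0, -0.03]}, {"trans": [0, 0, -0.05]}, {"trans": [0, 0, -0.06]}, {"trans": [0, 0, -0.06], "rz": -0.13}, {"trans": [0, 0, -0.06], "rz": -0.13}]' 0.085 >/dev/null; python3 shift.py '[{"trans": [0.02, 0.045, 0]}, {"trans": [0.02, 0.045, 0]}, {}, {}]' >/dev/null; python3 go.py
python3 - <<'E'
from h import *
import pickle
c=cam("wrist"); pickle.dump(c,open("c3.pkl","wb")); crop(c,"w2",0,0,640,480,1.25)
E
```

```text
t 22.625 tcp [ 0.5517 -0.0897  0.3481] psi 1.570 q6 -0.181 z-axis [-0.0016 -0.0002 -1.    ] w 0.0848 F [-0.8854  0.4995 -0.1192]
```

View pics/w2.png

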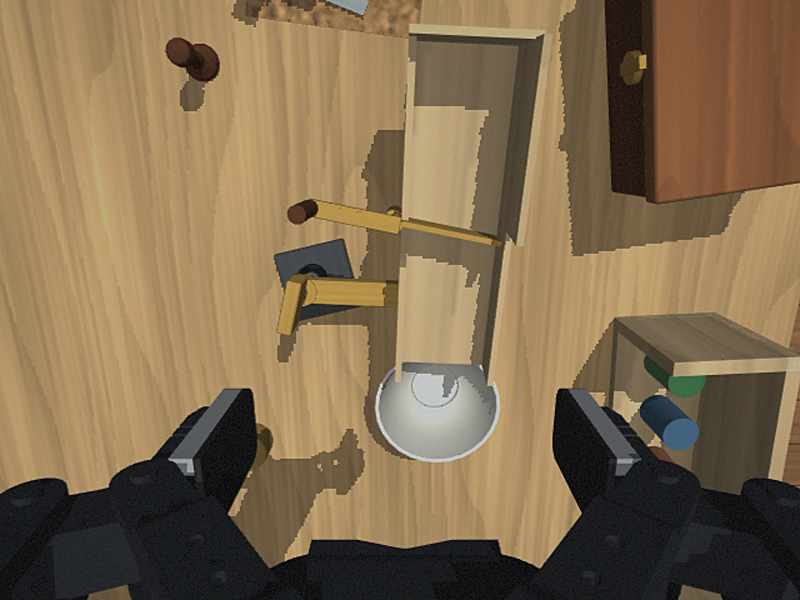

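Wrist view: gate has swung slightly open (blade (400,222)→(498,242), peg top (300,210)); the pad sits on the slate; end wall outer top edge runs (410,25)→(546,31); scoop near the top edge.

Run:
```python
from h import *
import pickle
np.set_printoptions(precision=4,suppress=True)
c=pickle.load(open("c3.pkl","rb")); P=lambda u,v,z:plane(c,u/1.25,v/1.25,z)
def ang(a,b,z,z2=None): d=P(*b,z2 or z)-P(*a,z); return np.arctan2(d[1],d[0])
print("peg",P(300,210,.182)," peg base",P(308,211,.137))
print("endwall",P(410,25,.150),P(546,31,.150),ang((410,25),(546,31),.15),"inner",ang((412,36),(541,40),.149))
print("blade top",ang((404,221),(498,240),.135)," arm",ang((318,201),(400,219),.14),ang((315,219),(398,232),.14))
print("foot arm",ang((312,281),(398,282),.06),ang((312,304),(397,306),.06))
# -x wall inner/outer top edges
print("-x wall outer top", P(409,36,.134),P(401,210,.1195), "low end",P(396,380,.103))
print("+x wall", P(546,31,.166),P(522,245,.156))
print("bar", P(294,303,.118), ang((281,333),(297,276),.118))
print("bowl",P(437,412,.055))
g=c["frame"];
```

```text
peg [ 0.4888 -0.0483  0.182 ]  peg base [ 0.4851 -0.0533  0.137 ]
endwall [0.5551 0.0591 0.15  ] [0.6375 0.0558 0.15  ] -0.039896611877755526 inner -0.028271892235521578
blade top -0.19786014973576532  arm -0.21427708880227328 -0.15502266003115708
foot arm -0.011491523602549604 -0.023960212494888132
-x wall outer top [0.5546 0.0564 0.134 ] [ 0.5492 -0.0543  0.1195] low end [ 0.5447 -0.1958  0.103 ]
+x wall [0.6335 0.0523 0.166 ] [ 0.63   -0.0738  0.156 ]
bar [ 0.467  -0.1248  0.118 ] 1.2492763778265097
bowl [ 0.5827 -0.2509  0.055 ]
```

```bash
python3 go.py .486 -.051 .147 1.5708; python3 shift.py '[{"trans": [0.019, -0.033, 0.03]}, {"trans": [0.019, -0.033, 0.03]}, {"trans": [0, 0, 0.04]}, {"trans": [0, 0, 0.04]}, {"trans": [0, 0, 0.04]}, {"trans": [0, 0, 0.02]}, {}]'; python3 go.py .486 -.051 .147
```

```text
t 22.675 tcp [ 0.5514 -0.0899  0.3485] psi 1.570 q6 -0.181 z-axis [-0.0009 -0.0003 -1.    ] w 0.0848 F [ 0.1422  1.036  -0.4922]
tool delta [ 0.0389 -0.0652  0.2015]
turn -0.001
t: 23.55
tcp_pos: [0.4845, -0.052, 0.1478]
ee_rot: [-0.001, 0.708, 0.706, -0.001]
contact_force: [0.2, 0.3, 0.4]
grip_width: 0.0854
grasp_force: 0.0
t 23.55 tcp [ 0.4845 -0.052   0.1478] psi 1.569 q6 -0.128 z-axis [-0.003   0.0002 -1.    ] w 0.0854 F [0.2126 0.2829 0.3916]
tool delta [0.001  0.0015 0.0008]
```

```bash
python3 shift.py '[{}, {}, {}, {}, {}, {}, {}, {}]' 0.0;python3 go.py .4842 -.0604 .147
```

```text
t: 24.55
tcp_pos: [0.4861, -0.0516, 0.149]
ee_rot: [-0.0, 0.707, 0.707, -0.0]
contact_force: [-2.3, 0.3, 5.7]
grip_width: 0.0101
grasp_force: 58.5
t 24.55 tcp [ 0.4861 -0.0516  0.149 ] psi 1.570 q6 -0.128 z-axis [-0.0003 -0.0001 -1.    ] w 0.0101 F [-2.3057  0.2735  5.6697]
tool delta [-0.0088 -0.0019  0.002 ]
```

```bash
python3 shift.py '[{"trans": [-0.003, -0.0006, 0]}, {"trans": [-0.003, -0.0006, 0]}, {}, {}]' |grep -A9 tcp; python3 shift.py '[{"trans": [-0.002, -0.0002, 0]}, {}]'|grep -E 'tcp|cont'; python3 shift.py '[{"trans": [-0.002, 0, 0]}, {}]'|grep -E 'tcp|cont';python3 shift.py '[{"trans": [-0.001, 0, 0]}, {}]'|grep -E 'tcp|cont'
```

```text
tcp_pos: [0.4854, -0.0559, 0.149]
ee_rot: [-0.001, 0.707, 0.707, 0.001]
contact_force: [-0.6, 6.9, 5.7]
grip_width: 0.0102
grasp_force: 58.7
tcp_pos: [0.4851, -0.0598, 0.149]
contact_force: [-1.8, -0.2, 5.6]
tcp_pos: [0.485, -0.0615, 0.149]
contact_force: [-1.7, 1.7, 5.7]
tcp_pos: [0.485, -0.0619, 0.149]
contact_force: [-1.3, 4.3, 5.8]
```

```bash
python3 shift.py '[{"trans": [-0.002, 0, 0]}, {}, {}]'|grep -E 'tcp|cont'; python3 shift.py '[{"trans": [-0.002, 0, 0]}, {}, {}]'|grep -E 'tcp|cont'
```

```text
tcp_pos: [0.4849, -0.062, 0.149]
contact_force: [-2.0, 11.0, 6.5]
tcp_pos: [0.4849, -0.0621, 0.149]
contact_force: [-1.4, 17.3, 6.5]
```

```bash
python3 shift.py '[{"trans": [0.004, 0, 0]}, {}, {}, {}, {}, {"trans": [0, 0, -0.04]}, {"trans": [0, 0, -0.06]}, {"trans": [0, 0, -0.06]}, {"trans": [0.05, -0.02, 0]}, {"trans": [0.05, -0.02, 0]}]' 0.085 >/dev/null; python3 shift.py '[{"rz": 0.184}, {"rz": 0.184}, {"rz": 0.184}, {"rz": 0.184}, {"rz": 0.184}, {"rz": 0.184}, {"rz": 0.184}, {"rz": 0.184}, {"rz": 0.184}, {"rz": 0.184}]' >/dev/null; python3 shift.py '[{}, {}, {}]' >/dev/null; python3 go.py .4375 .1563 .3 -.27
python3 - <<'E'
from h import *
import pickle
c=cam("wrist"); pickle.dump(c,open("c4.pkl","wb")); crop(c,"w3",0,0,640,480,1.25)
a=cam("scene"); b=cam("side"); print("jar",two(a,(386,148),b,(382,418)))
E
```

```text
t 29.425 tcp [0.445  0.0374 0.3085] psi -0.269 q6 1.898 z-axis [-0.0001 -0.0001 -1.    ] w 0.0849 F [ 0.4156  0.4745 -0.3924]
tool delta [-0.0387 -0.1126  0.0085]
turn 0.001
jar (array([0.36057724, 0.34010885, 0.06297634]), np.float64(0.0009392641218169239))
```

View pics/w3.png

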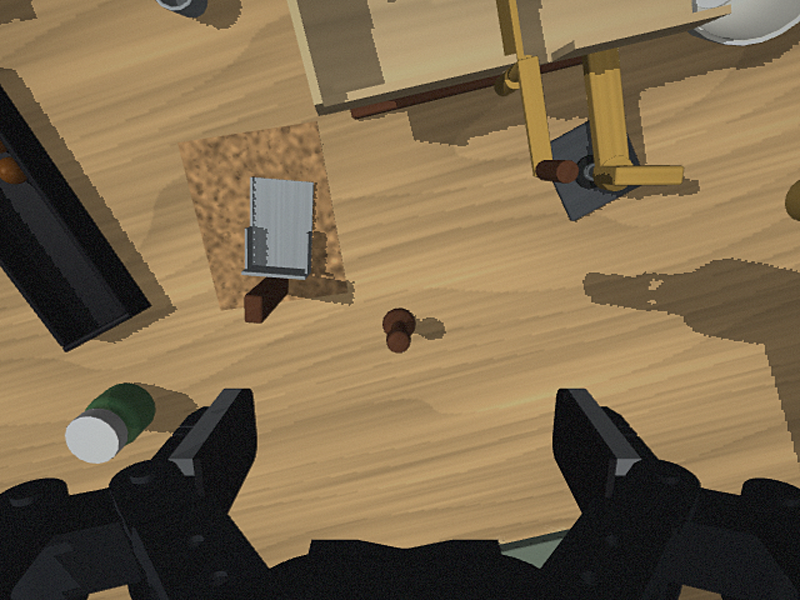

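The view shows the scoop on its mat: lip corners (250,177),(315,181), back wall top corners (243,273),(306,278), handle top centre (256,306); gate is straight across again.

Run:
```python
from h import *
import pickle
np.set_printoptions(precision=4,suppress=True)
c=pickle.load(open("c4.pkl","rb")); P=lambda u,v,z:plane(c,u/1.25,v/1.25,z)
l1,l2=P(250,177,.002),P(315,181,.002); b1,b2=P(243,273,.03),P(306,278,.03); h=P(256,306,.09)
for n,a,b in (("lip",l1,l2),("back",b1,b2)):
    d=a-b; print(n,a,b,np.linalg.norm(d),"yaw",np.arctan2(d[1],d[0])-np.pi/2)
m=(l1+l2)/2; k=(b1+b2)/2; print("mid lip",m,"handle",h,"yaw lip-handle",np.arctan2(*(m-h)[1::-1]),"yaw lip-back",np.arctan2(*(m-k)[1::-1]),np.linalg.norm((m-k)[:2]))
y=-.27; print("handle from lip",m[:2]-.091*np.array([np.cos(y),np.sin(y)]))
mt=np.array([P(u,v,0)[:2] for u,v in [(180,145),(318,122),(352,293),(222,309)]]); print("mat",mt,mt.mean(0))
```

```text
lip [0.5339 0.1512 0.002 ] [0.5159 0.0982 0.002 ] 0.05592618399115243 yaw -0.3279052250583252
back [0.4595 0.1762 0.03  ] [0.4412 0.1258 0.03  ] 0.0535781556265 yaw -0.3494702216282364
mid lip [0.5249 0.1247 0.002 ] handle [0.441  0.1532 0.09  ] yaw lip-handle -0.32817621071625735 yaw lip-back -0.3391664135355397 0.07902184990566569
handle from lip [0.4372 0.149 ]
mat [[0.5746 0.2   ]
 [0.5611 0.0811]
 [0.4113 0.097 ]
 [0.4287 0.2182]] [0.4939 0.1491]
```

```bash
python3 shift.py '[{"trans": [-0.019, -0.056, 0.01]}, {"trans": [-0.019, -0.056, 0.01]}, {"rz": 0.066}, {}, {}]' >/dev/null; python3 go.py .4395 .1543 .049 -.335
```

```text
t 30.2 tcp [0.4383 0.1551 0.2887] psi -0.336 q6 2.222 z-axis [ 0.0003 -0.0001 -1.    ] w 0.0851 F [ 0.4627 -0.6181 -0.1613]
tool delta [0.0013 0.0004 0.2397]
turn -0.001
```

```bash
python3 shift.py '[{"trans": [0.0013, 0, 0.06]}, {"trans": [0, 0, 0.06]}, {"trans": [0, 0, 0.06]}, {"trans": [0, 0, 0.045]}, {"trans": [0, 0, 0.0147]}, {}, {}]' >/dev/null; python3 go.py .4395 .1543 .049; python3 shift.py '[{}, {}, {}, {}, {}, {}, {}, {}]' 0.0
python3 - <<'E'
from h import *
import pickle
c=cam("wrist"); pickle.dump(c,open("c5.pkl","wb"))
E
python3 shift.py '[{"trans": [0, 0, -0.02]}, {"trans": [0, 0, -0.03]}, {"trans": [0, 0, -0.04]}, {"trans": [0, 0, -0.04]}, {"trans": [0, 0, -0.02]}, {}, {}]'
python3 - <<'E'
from h import *
c=cam("wrist"); crop(c,"w4",0,0,640,480,1.25)
E
python3 go.py
```

```text
t 31.075 tcp [0.4405 0.1549 0.0497] psi -0.337 q6 2.221 z-axis [ 0.002   0.0005 -1.    ] w 0.0851 F [ 0.5384  1.1725 -1.0949]
tool delta [-0.0007  0.0009  0.0007]
t: 32.08
tcp_pos: [0.4395, 0.1552, 0.049]
ee_rot: [-0.0, 0.986, -0.167, 0.0]
contact_force: [-0.8, 0.9, 3.6]
grip_width: 0.0131
grasp_force: 60.0
t: 33.0
tcp_pos: [0.4386, 0.1547, 0.1975]
ee_rot: [0.001, 0.986, -0.167, -0.001]
contact_force: [-0.6, 0.1, -1.4]
grip_width: 0.0135
grasp_force: 59.4
t 33.05 tcp [0.4386 0.1547 0.1973] psi -0.336 q6 2.221 z-axis [-0.0029 -0.0011 -1.    ] w 0.0130 F [-0.1697 -0.267  -0.5401]
```

View pics/w4.png

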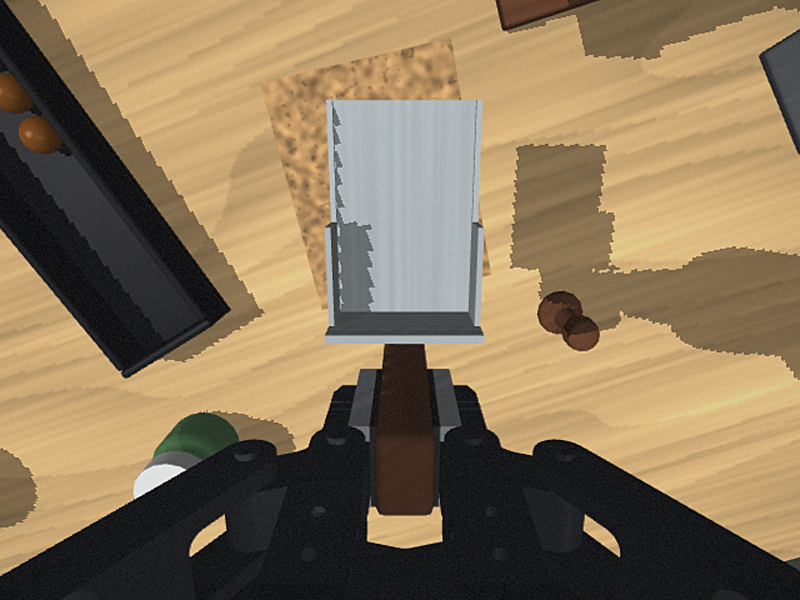

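Scoop is held square, lip corners (328,100),(482,100) visible; tray's near end corners at (228,312),(125,375). Now measure the tray.

Run:
```python
from h import *
import pickle
np.set_printoptions(precision=4,suppress=True)
c3=pickle.load(open("c4.pkl","rb")); c4=cam("wrist"); a=cam("scene"); b=cam("side")
for c,p in ((c3,(150,306)),(c3,(66,350)),(c4,(228,312)),(c4,(125,375))): print("near", plane(c,p[0]/1.25,p[1]/1.25,.036))
S=lambda u,v:(195+u/2.75,165+v/2.75)
for m in [(580,24),(778,165),(530,68)]: print("scene",plane(a,*S(*m),.036))
f=a["frame"]; hsv=cv2.cvtColor(f,cv2.COLOR_RGB2HSV)
m=cv2.inRange(hsv,(4,140,60),(18,255,255)); m[:150]=0;m[260:]=0;m[:,:400]=0;m[:,480:]=0
n,_,st,ce=cv2.connectedComponentsWithStats(m)
for i in range(1,n):
    if st[i,4]>8: print("marble scene",st[i],ce[i],plane(a,*ce[i],.017))
hsv=cv2.cvtColor(b["frame"],cv2.COLOR_RGB2HSV); m=cv2.inRange(hsv,(4,140,60),(18,255,255)); m[:380]=0;m[430:]=0;m[:,:150]=0;m[:,340:]=0
n,_,st,ce=cv2.connectedComponentsWithStats(m)
for i in range(1,n):
    if st[i,4]>8: print("marble side",st[i],ce[i],plane(b,*ce[i],.017))
crop(b,"sideB",140,340,420,480,2.8);
```

```text
near [0.4542 0.2607 0.036 ]
near [0.4364 0.3479 0.036 ]
near [0.4541 0.2666 0.036 ]
near [0.4371 0.348  0.036 ]
scene [0.4404 0.3464 0.036 ]
scene [0.6608 0.3921 0.036 ]
scene [0.4555 0.2759 0.036 ]
marble scene [435 217   8   7  40] [439.175 219.625] [0.5891 0.3358 0.017 ]
marble scene [444 223   8   8  41] [447.5122 226.122 ] [0.6152 0.3403 0.017 ]
marble scene [454 230   8   8  44] [457.8409 233.0682] [0.6445 0.3478 0.017 ]
marble scene [474 250   6  10  25] [476.96 254.32] [0.715  0.3455 0.017 ]
marble side [182 392  14  15 165] [188.3091 398.7879] [0.6468 0.3456 0.017 ]
marble side [202 392  14  15 162] [208.5062 398.7099] [0.6179 0.3377 0.017 ]
marble side [220 394  13  14 158] [225.9494 400.3544] [0.5916 0.3338 0.017 ]
```

View pics/sideB.png

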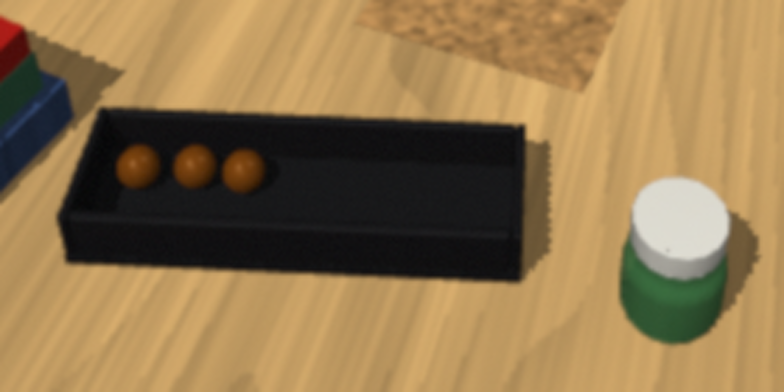

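Three marbles only; tray top corners at crop (103,110),(523,128),(65,217),(518,235).

```bash
python3 - <<'E'
from h import *
np.set_printoptions(precision=4,suppress=True)
b=cam("side")
q=np.array([plane(b,140+u/2.8,340+v/2.8,.036)[:2] for u,v in [(103,110),(523,128),(518,235),(65,217)]]); print(q,q.mean(0))
e=(q[0]-q[1]+q[3]-q[2])/2; print("yaw",np.arctan2(e[1],e[0]),np.linalg.norm(e),np.linalg.norm(q[0]-q[3]))
E
python3 go.py
```

```text
[[0.6708 0.331 ]
 [0.4495 0.2841]
 [0.4363 0.3491]
 [0.6552 0.3968]] [0.553  0.3402]
yaw 0.21145861679728162 0.22516681946413764 0.06763069963140941
t 33.25 tcp [0.439  0.1549 0.1979] psi -0.336 q6 2.221 z-axis [-0.0017 -0.0007 -1.    ] w 0.0131 F [-0.4267  0.0917 -0.3278]
```

```bash
python3 shift.py '[{"rz": -0.182}, {"rz": -0.182}, {"rz": -0.182}, {}]' >/dev/null; python3 go.py .578 .3418 .105 .21
```

```text
t 33.75 tcp [0.4393 0.155  0.1984] psi 0.208 q6 1.678 z-axis [-0.0006 -0.0003 -1.    ] w 0.0134 F [-0.0293  0.0331 -1.3633]
tool delta [ 0.1743 -0.1542  0.0933]
turn -0.002
```

```bash
python3 shift.py '[{"trans": [0.0435, -0.0385, 0]}, {"trans": [0.0435, -0.0385, 0]}, {"trans": [0.0435, -0.0385, 0]}, {"trans": [0.0435, -0.0385, 0]}, {"trans": [0, 0, 0.04]}, {"trans": [0, 0, 0.04]}, {"trans": [0, 0, 0.013]}, {}, {}]' >/dev/null; python3 go.py .578 .3418 .105 .21
python3 - <<'E'
from h import *
import pickle
c=cam("wrist"); pickle.dump(c,open("c6.pkl","wb")); crop(c,"w5",100,0,540,330,1.8)
E
```

```text
t 34.875 tcp [0.5786 0.3424 0.1078] psi 0.209 q6 1.879 z-axis [ 0.0031  0.0017 -1.    ] w 0.0131 F [ 0.1095 -0.5339 -0.7253]
tool delta [-0.0008  0.0005  0.0028]
turn -0.001
```

View pics/w5.png

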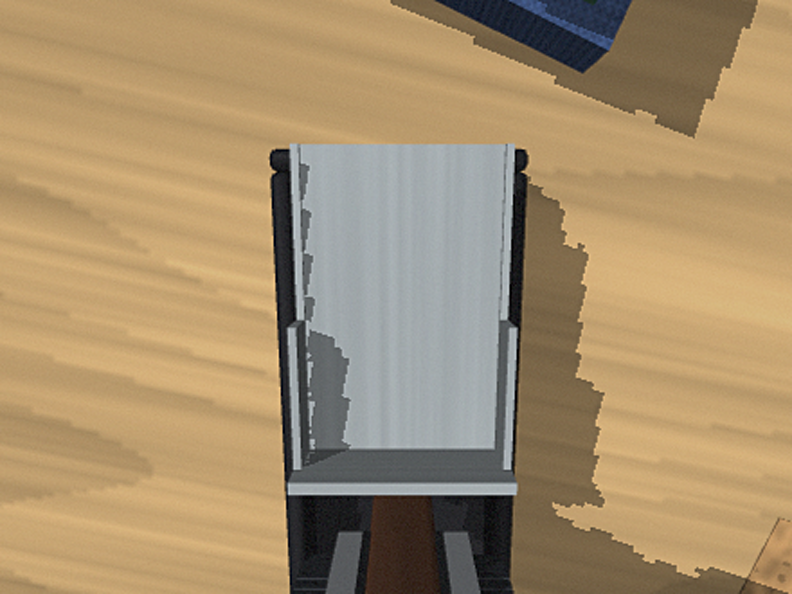

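The lip (row 145) covers the tray's end wall, whose outer corners show at (270,152),(527,152); the tray's centreline is about 1 mm left of the scoop's.

Run:
```python
from h import *
import pickle
np.set_printoptions(precision=4,suppress=True)
c=pickle.load(open("c6.pkl","rb")); s=manip.read_state(); r=rot(s["ee_rot"]); t=s["tcp_pos"]
f=lambda u,v,z: r.T@(plane(c,100+u/1.8,v/1.8,z)-t)
for p in [(270,150,.036),(527,150,.036),(288,480,.036),(513,480,.036),(290,145,.0608),(514,145,.0608),(289,490,.0888),(516,490,.0888)]: print(p,f(*p))
```

```text
(270, 150, 0.036) [ 0.0917 -0.0367  0.0724]
(527, 150, 0.036) [0.0917 0.0341 0.0723]
(288, 480, 0.036) [-0.0044 -0.0358  0.072 ]
(513, 480, 0.036) [-0.0044  0.0344  0.0719]
(290, 145, 0.0608) [ 0.0904 -0.0276  0.0475]
(514, 145, 0.0608) [0.0905 0.027  0.0475]
(289, 490, 0.0888) [ 0.0116 -0.027   0.0193]
(516, 490, 0.0888) [0.0116 0.0267 0.0192]
```

```bash
python3 shift.py '[{"trans": [0, -0.001, 0.019], "rz": -0.005}, {}, {}]' |grep -E 'tcp|cont'; for i in 1; do python3 shift.py '[{"trans": [0, 0, 0.002]}, {}]' |grep -E 'tcp|cont'; python3 shift.py '[{"trans": [0, 0, 0.001]}, {}]' |grep -E 'tcp|cont'; python3 shift.py '[{"trans": [0, 0, 0.001]}, {}]' |grep -E 'tcp|cont';python3 shift.py '[{"trans": [0, 0, 0.001]}, {}]' |grep -E 'tcp|cont';python3 shift.py '[{"trans": [0, 0, 0.001]}, {}]' |grep -E 'tcp|cont'; done
```

```text
tcp_pos: [0.5779, 0.3432, 0.0882]
contact_force: [-0.4, 0.9, -0.9]
tcp_pos: [0.5774, 0.343, 0.0852]
contact_force: [0.3, -0.3, -1.6]
tcp_pos: [0.5775, 0.3431, 0.0846]
contact_force: [-1.4, -0.1, 3.2]
tcp_pos: [0.5775, 0.3432, 0.0843]
contact_force: [-3.6, -0.6, 8.0]
tcp_pos: [0.5775, 0.3433, 0.0841]
contact_force: [-5.6, -1.7, 11.7]
tcp_pos: [0.577, 0.3432, 0.083]
contact_force: [-7.3, -2.0, 11.7]
```

```bash
python3 shift.py '[{"trans": [0, 0, 0.001]}, {}]' |grep -E 'tcp|cont'; python3 shift.py '[{"trans": [0, 0, 0.001]}, {}]' |grep -E 'tcp|cont';python3 shift.py '[{"trans": [0, 0, 0.0007]}, {}]' |grep -E 'tcp|cont'; python3 shift.py '[{"trans": [0, 0, -0.006]}, {"trans": [0, 0, -0.014]}, {}, {}]' |grep -E 'tcp|cont'
python3 - <<'E'
from h import *
import pickle
c=cam("wrist"); pickle.dump(c,open("c7.pkl","wb")); b=cam("side"); f=b["frame"]; crop(b,"sideC",170,290,350,425,4)
g0=cv2.cvtColor(pickle.load(open("c6.pkl","rb"))["frame"],cv2.COLOR_RGB2GRAY); g1=cv2.cvtColor(c["frame"],cv2.COLOR_RGB2GRAY)
p=np.float32([(290,145),(514,145),(289,490),(516,490),(289,325),(516,325)])/1.8+np.float32([100,0]); p=p.reshape(-1,1,2)
q,st,e=cv2.calcOpticalFlowPyrLK(g0,g1,p,None); print((q-p)[:,0],st.T)
E
```

```text
tcp_pos: [0.5763, 0.3431, 0.082]
contact_force: [-7.4, -1.1, 12.1]
tcp_pos: [0.576, 0.3431, 0.0811]
contact_force: [-9.3, -1.1, 13.3]
tcp_pos: [0.5757, 0.343, 0.0803]
contact_force: [-8.7, -2.0, 14.1]
tcp_pos: [0.5774, 0.3428, 0.0978]
contact_force: [1.2, 0.2, -1.3]
[[-1.4356384 -5.9624023]
 [ 2.6425476 -5.7291107]
 [-1.964508  -2.6853638]
 [ 1.1649475 -2.7323303]
 [-1.2489014 -4.093109 ]
 [ 1.6338806 -4.286606 ]] [[1 1 1 1 1 1]]
```

```bash
python3 shift.py '[{"trans": [-0.03, 0, 0]}, {"trans": [-0.04, 0, 0]}, {"trans": [-0.03, 0, 0]}, {}, {"trans": [0, 0, 0.02]}, {"trans": [0, 0, 0.015]}, {"trans": [0, 0, 0.003]}, {}]' |grep -E 'tcp|cont';python3 shift.py '[{"trans": [0, 0, 0.002]}, {}]' |grep -E 'tcp|cont'; python3 shift.py '[{"trans": [0, 0, 0.002]}, {}]' |grep -E 'tcp|cont'; python3 shift.py '[{"trans": [0, 0, 0.001]}, {}]' |grep -E 'tcp|cont';python3 go.py
```

```text
tcp_pos: [0.48, 0.3217, 0.0599]
contact_force: [0.0, -0.7, -0.9]
tcp_pos: [0.4798, 0.3217, 0.0584]
contact_force: [0.1, 0.7, -0.3]
tcp_pos: [0.4795, 0.3215, 0.0561]
contact_force: [-0.4, -0.1, -0.5]
tcp_pos: [0.4797, 0.3216, 0.0552]
contact_force: [-0.0, 0.7, -0.5]
t 39.65 tcp [0.4797 0.3216 0.0552] psi 0.215 q6 1.927 z-axis [ 0.0002 -0.     -1.    ] w 0.0135 F [-0.0126  0.6873 -0.471 ]
```

View pics/sideC.png

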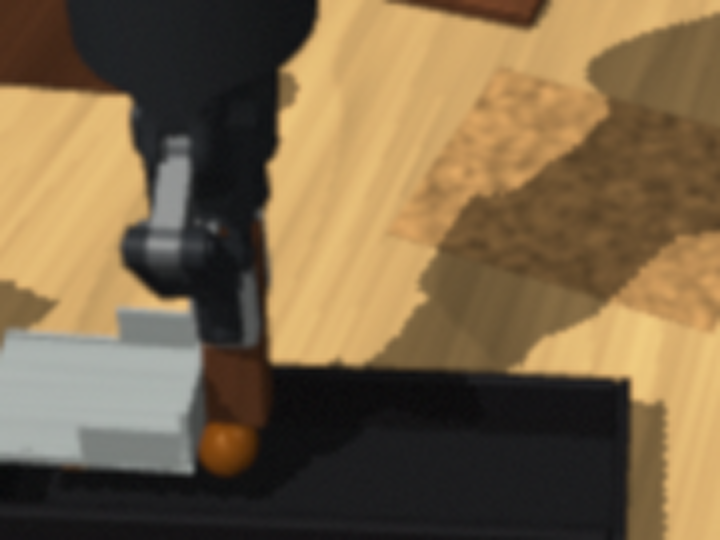

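The side crop shows the scoop held over the tray with its pan slightly mouth-up and one marble visible at (228,447).

```bash
python3 shift.py '[{"trans": [0, 0, 0.001]}, {}]' |grep -E 'tcp|cont'; python3 shift.py '[{"trans": [0, 0, 0.001]}, {}]' |grep -E 'tcp|cont'; python3 shift.py '[{"trans": [0, 0, 0.001]}, {}]' |grep -E 'tcp|cont'; python3 shift.py '[{"trans": [0, 0, 0.001]}, {}]' |grep -E 'tcp|cont'
```

```text
tcp_pos: [0.4798, 0.3217, 0.055]
contact_force: [-1.3, -0.5, 5.4]
tcp_pos: [0.4799, 0.3217, 0.0549]
contact_force: [-2.9, -2.8, 11.6]
tcp_pos: [0.4799, 0.3218, 0.0549]
contact_force: [-3.6, -2.5, 16.6]
tcp_pos: [0.48, 0.3218, 0.0548]
contact_force: [-4.5, -3.2, 21.3]
```

```bash
python3 shift.py '[{"trans": [0, 0, -0.0042]}, {}, {"trans": [0.008, 0, 0]}, {"trans": [0.01, 0, 0]}, {"trans": [0.01, 0, 0]}, {"trans": [0.01, 0, 0]}, {"trans": [0.01, 0, 0]}, {"trans": [0.01, 0, 0]}, {"trans": [0.01, 0, 0]}, {"trans": [0.007, 0, 0]}]' |grep -E 'tcp|cont'; python3 shift.py '[{"trans": [0.006, 0, 0]}, {"trans": [0.006, 0, 0]}, {}]' |grep -E 'tcp|cont'; python3 go.py
python3 - <<'E'
from h import *
c=cam("wrist"); crop(c,"w6",100,0,540,330,1.8)
E
```

```text
tcp_pos: [0.5531, 0.3375, 0.055]
contact_force: [-5.8, -0.3, 4.5]
tcp_pos: [0.5657, 0.3405, 0.0552]
contact_force: [0.3, 0.6, -1.3]
t 42.275 tcp [0.5657 0.3405 0.0552] psi 0.215 q6 1.881 z-axis [ 0.0018  0.0006 -1.    ] w 0.0131 F [ 0.2971  0.5995 -1.3263]
```

View pics/w6.png

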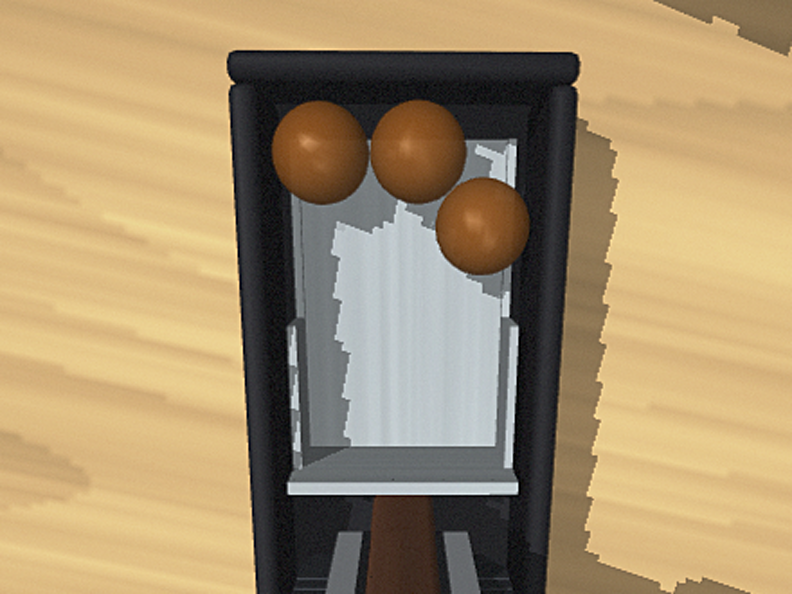

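Two marbles sit over the lip at (320,152),(418,150) against the end wall, one is on the pan at (482,225). Push on to the wall.

```bash
python3 shift.py '[{"trans": [0.004, 0, 0]}, {"trans": [0.004, 0, 0]}, {}]' |grep -E 'tcp|cont'; python3 shift.py '[{"trans": [0.002, 0, 0]}, {"trans": [0.001, 0, 0]}, {}]' |grep -E 'tcp|cont'; python3 shift.py '[{"trans": [0.002, 0, 0]}, {}, {}]' |grep -E 'tcp|cont'
python3 - <<'E'
from h import *
import pickle
c=cam("wrist"); pickle.dump(c,open("c8.pkl","wb"))
hsv=cv2.cvtColor(c["frame"],cv2.COLOR_RGB2HSV); m=cv2.inRange(hsv,(4,150,60),(16,255,255)); m[300:]=0
n,_,st,ce=cv2.connectedComponentsWithStats(m)
for i in range(1,n):
    if st[i,4]>100: print(st[i],(ce[i]-[100,0])*1.8)
crop(c,"w7",100,0,540,330,1.8)
E
```

```text
tcp_pos: [0.5729, 0.342, 0.0554]
contact_force: [-1.4, 0.4, -1.4]
tcp_pos: [0.574, 0.3421, 0.0551]
contact_force: [-4.6, -0.9, 0.5]
tcp_pos: [0.5744, 0.3422, 0.0548]
contact_force: [-7.7, -2.5, 1.8]
[ 252   76   53   56 2218] [319.56654644 186.06871055]
[ 306   77   52   55 2186] [416.42250686 186.71912168]
[ 342  118   52   52 2070] [481.48       258.13652174]
```

```bash
cat > mb.py <<'E'
from h import *
c=cam("wrist")
hsv=cv2.cvtColor(c["frame"],cv2.COLOR_RGB2HSV); m=cv2.inRange(hsv,(4,150,60),(16,255,255)); m[300:]=0
n,_,st,ce=cv2.connectedComponentsWithStats(m)
print("marbles",[((ce[i]-[100,0])*1.8).round(0).tolist()+[int(st[i,2])] for i in range(1,n) if st[i,4]>100])
E
python3 shift.py '[{"trans": [-0.0025, 0, 0]}, {}, {}, {}]' |grep -E 'tcp|cont'; python3 mb.py; python3 shift.py '[{"trans": [0, 0, -0.004]}, {}, {}, {}, {}]' |grep -E 'tcp|cont'; python3 mb.py;python3 shift.py '[{"trans": [0, 0, -0.004]}, {}, {}, {}, {}]' |grep -E 'tcp|cont'; python3 mb.py
```

```text
tcp_pos: [0.5741, 0.3421, 0.055]
contact_force: [-5.4, -1.0, -0.2]
marbles [[320.0, 186.0, 53], [416.0, 187.0, 52], [481.0, 258.0, 52]]
tcp_pos: [0.5742, 0.3421, 0.0591]
contact_force: [-5.3, -1.9, -2.1]
marbles [[320.0, 187.0, 52], [417.0, 187.0, 52], [481.0, 259.0, 52]]
tcp_pos: [0.5744, 0.3422, 0.0634]
contact_force: [-6.2, -1.2, -1.7]
marbles [[320.0, 188.0, 52], [448.0, 223.0, 88]]
```

```bash
python3 shift.py '[{"trans": [-0.002, 0, -0.004]}, {"trans": [-0.002, 0, -0.004]}, {}, {}, {}]' |grep -E 'tcp|cont'; python3 mb.py; python3 shift.py '[{}, {}, {}, {}, {}, {}, {}, {}]' |grep -E 'tcp|cont'
python3 - <<'E'
from h import *
c=cam("wrist"); crop(c,"w8",100,0,540,330,1.8)
E
python3 mb.py
```

```text
tcp_pos: [0.5713, 0.3416, 0.0714]
contact_force: [0.3, -0.7, -1.8]
marbles [[319.0, 188.0, 52], [416.0, 189.0, 52], [481.0, 260.0, 51]]
tcp_pos: [0.571, 0.3416, 0.0713]
contact_force: [0.5, 0.5, -2.1]
marbles [[319.0, 188.0, 52], [416.0, 188.0, 52], [481.0, 260.0, 51]]
```

View pics/w8.png

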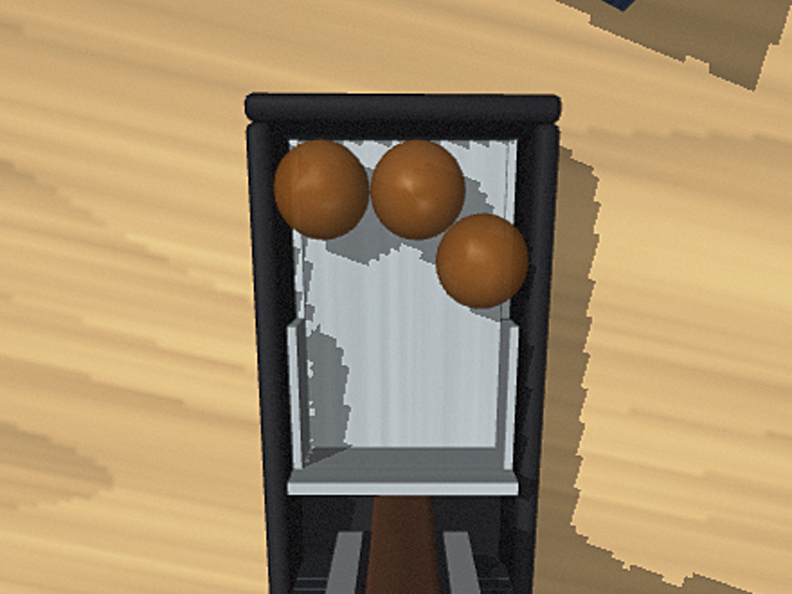

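```bash
python3 shift.py '[{"trans": [0, 0, -0.002]}, {"trans": [0, 0, -0.004]}, {"trans": [0, 0, -0.004]}, {"trans": [0, 0, -0.004]}, {"trans": [0, 0, -0.002]}, {"trans": [0, 0, -0.001]}, {}, {}]' |grep -E 'tcp|cont'; python3 mb.py; python3 shift.py '[{"trans": [0.0005, 0, 0]}, {"trans": [0.0015, 0, 0]}, {"trans": [0.002, 0, 0]}, {"trans": [0.002, 0, 0]}, {"trans": [0.0015, 0, 0]}, {"trans": [0.001, 0, 0]}, {"trans": [0.0005, 0, 0]}, {}]' |grep -E 'tcp|cont'; python3 mb.py
```

```text
tcp_pos: [0.5709, 0.3415, 0.0882]
contact_force: [0.2, 0.8, -1.6]
marbles [[319.0, 188.0, 52], [416.0, 189.0, 52], [481.0, 260.0, 51]]
tcp_pos: [0.5797, 0.3434, 0.0883]
contact_force: [-0.3, 0.2, -1.2]
marbles [[319.0, 189.0, 52], [416.0, 189.0, 52], [481.0, 260.0, 51]]
```

```bash
python3 shift.py '[{"trans": [0, 0, 0.001]}, {"trans": [0, 0, 0.001]}, {"trans": [0, 0, 0.001]}, {"trans": [0, 0, 0.001]}, {"trans": [0, 0, 0.001]}, {"trans": [0, 0, 0.001]}, {}]' |grep -E 'tcp|cont'; python3 mb.py; python3 shift.py '[{"trans": [0, 0, 0.001]}, {"trans": [0, 0, 0.001]}, {"trans": [0, 0, 0.001]}, {}]' |grep -E 'tcp|cont'; python3 mb.py; python3 shift.py '[{"trans": [0, 0, 0.001]}, {"trans": [0, 0, 0.001]}, {}, {}]' |grep -E 'tcp|cont'; python3 mb.py
```

```text
tcp_pos: [0.5796, 0.3434, 0.083]
contact_force: [-2.0, -1.2, 3.8]
marbles [[319.0, 188.0, 52], [416.0, 188.0, 52], [482.0, 260.0, 52]]
tcp_pos: [0.5789, 0.3435, 0.0817]
contact_force: [-9.3, -2.4, 13.5]
marbles [[319.0, 185.0, 53], [417.0, 186.0, 52], [483.0, 257.0, 51]]
tcp_pos: [0.5783, 0.3435, 0.0796]
contact_force: [-9.4, -2.9, 14.7]
marbles [[448.0, 240.0, 88], [318.0, 209.0, 53]]
```

```bash
python3 shift.py '[{"trans": [0, 0, 0.001]}, {"trans": [0, 0, 0.001]}, {"trans": [0, 0, 0.001]}, {"trans": [0, 0, 0.001]}, {}, {}, {}]' |grep -E 'tcp|cont'; python3 mb.py; python3 shift.py '[{"trans": [0, 0, -0.001]}, {"trans": [0, 0, -0.002]}, {"trans": [0, 0, -0.003]}, {"trans": [0, 0, -0.004]}, {"trans": [0, 0, -0.002]}, {"trans": [0, 0, -0.001]}, {}, {}]' |grep -E 'tcp|cont'; python3 mb.py
python3 - <<'E'
from h import *
c=cam("wrist"); crop(c,"w9",100,0,540,330,1.8)
E
```

```text
tcp_pos: [0.5778, 0.3435, 0.0758]
contact_force: [-11.6, -2.8, 15.7]
marbles [[374.0, 262.0, 51], [464.0, 294.0, 51], [351.0, 402.0, 49]]
tcp_pos: [0.5797, 0.3434, 0.0862]
contact_force: [-0.2, -0.1, -0.9]
marbles [[358.0, 360.0, 57], [452.0, 406.0, 48]]
```

View pics/w9.png

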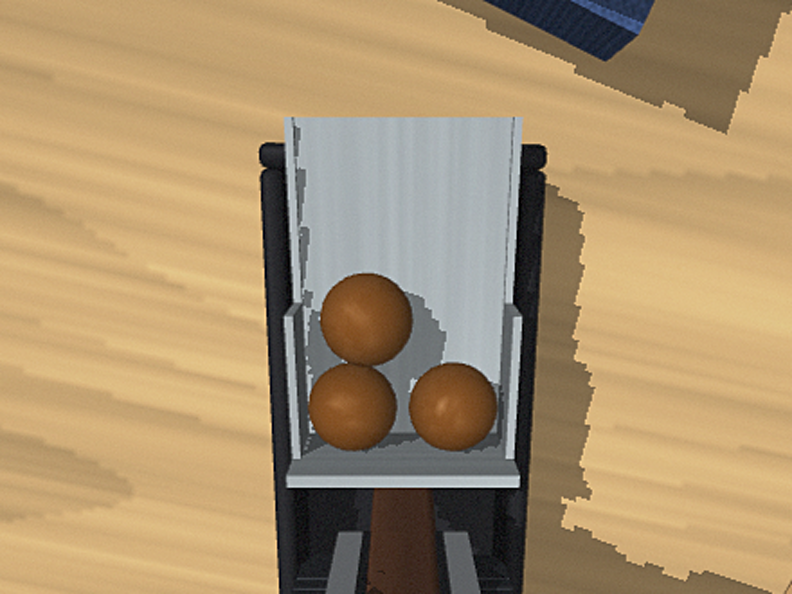

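All three marbles are at the back of the pan at (366,320),(352,407),(453,407), with the pan tilted mouth-up. Now lift and carry gently.

```bash
python3 shift.py '[{"trans": [0, 0, -0.005]}, {"trans": [0, 0, -0.012]}, {"trans": [0, 0, -0.018]}, {"trans": [0, 0, -0.02]}, {"trans": [0, 0, -0.02]}, {"trans": [0, 0, -0.018]}, {"trans": [0, 0, -0.012]}, {"trans": [0, 0, -0.006]}, {"trans": [0, 0, -0.003]}, {}]' |grep -E 'tcp|cont'; python3 mb.py; python3 shift.py '[{"rz": 0.01}, {"rz": 0.03}, {"rz": 0.04}, {"rz": 0.044}, {"rz": 0.044}, {"rz": 0.04}, {"rz": 0.03}, {"rz": 0.01}, {}, {}]' |grep -E 'tcp|cont'; python3 mb.py; python3 go.py .3704 .0086 .2 -.033
```

```text
tcp_pos: [0.5796, 0.3434, 0.1999]
contact_force: [-0.1, -0.1, -1.6]
marbles [[358.0, 360.0, 58], [451.0, 406.0, 49]]
tcp_pos: [0.5797, 0.3435, 0.2003]
contact_force: [-0.4, 0.0, -0.8]
marbles [[358.0, 361.0, 58], [451.0, 406.0, 49]]
t 55.925 tcp [0.5798 0.3435 0.2003] psi -0.033 q6 2.122 z-axis [ 0.     -0.0001 -1.    ] w 0.0132 F [-0.9327  0.3113 -1.1172]
tool delta [-0.1982  0.3416  0.0003]
turn 0.000
```

```bash
python3 shift.py '[{"trans": [-0.0017, 0.003, 0]}, {"trans": [-0.004, 0.007, 0]}, {"trans": [-0.0064, 0.011, 0]}, {"trans": [-0.0087, 0.015, 0]}, {"trans": [-0.011, 0.019, 0]}, {"trans": [-0.0133, 0.023, 0]}, {"trans": [-0.015, 0.026, 0]}, {"trans": [-0.0162, 0.028, 0]}, {"trans": [-0.0168, 0.029, 0]}, {"trans": [-0.0168, 0.029, 0]}]' >/dev/null; python3 shift.py '[{"trans": [-0.0168, 0.029, 0]}, {"trans": [-0.0162, 0.028, 0]}, {"trans": [-0.015, 0.026, 0]}, {"trans": [-0.0128, 0.022, 0]}, {"trans": [-0.0099, 0.017, 0]}, {"trans": [-0.007, 0.012, 0]}, {"trans": [-0.0052, 0.009, 0]}, {"trans": [-0.0029, 0.005, 0]}, {"trans": [-0.0017, 0.003, 0]}, {"trans": [-0.0006, 0.001, 0]}]' >/dev/null; python3 shift.py '[{}, {}]' >/dev/null; python3 mb.py;  python3 go.py .5254 .0034 .195 -.033
python3 - <<'E'
from h import *
import pickle
c=cam("wrist"); pickle.dump(c,open("c10.pkl","wb"))
P=lambda z,u,v:plane(c,u,v,z)
# find brass peg/dark + end wall numerically: project expected points
for n,p in (("peg shut",(.4849,-.062,.182)),("-x wall y65",(.5913-.041,.0027,.127)),("end corner",(.5551,.058,.15)),("end corner+x",(.637,.0555,.15))): print(n,proj(c,p))
s=manip.read_state()
E
```

```text
marbles [[359.0, 361.0, 57], [441.0, 407.0, 48]]
t 58.725 tcp [0.3707 0.0084 0.2003] psi -0.033 q6 1.595 z-axis [-0.0001 -0.     -1.    ] w 0.0131 F [ 0.3069 -0.8116 -1.7506]
tool delta [ 0.1548 -0.0001  0.0053]
turn 0.000
peg shut [513.964471    -7.95665322]
-x wall y65 [ 323.8896218 -131.518091 ]
end corner [ 178.76952081 -178.0643619 ]
end corner+x [ 153.34968452 -493.00760833]
```

```bash
python3 shift.py '[{"trans": [0, 0, 0.003]}, {"trans": [0, 0, 0.005]}, {"trans": [0, 0, 0.004]}, {}, {}]' |grep tcp; python3 mb.py; python3 shift.py '[{"trans": [0.01, 0, 0]}, {"trans": [0.03, 0, 0]}, {"trans": [0.0523, 0, 0]}, {"trans": [0.0625, 0, 0]}, {}, {"trans": [-0.045, 0, 0]}, {"trans": [-0.06, 0, 0]}, {"trans": [-0.04, 0, 0]}, {"trans": [-0.01, 0, 0]}, {}]'; python3 mb.py
python3 - <<'E'
from h import *
for n in ("scene","side"):
    c=cam(n); hsv=cv2.cvtColor(c["frame"],cv2.COLOR_RGB2HSV); m=cv2.inRange(hsv,(4,150,60),(17,255,255))
    k,_,st,ce=cv2.connectedComponentsWithStats(m)
    print(n,[(ce[i].round(0).tolist(),int(st[i,4]),plane(c,*ce[i],.1)[:2].round(3).tolist()) for i in range(1,k) if 8<st[i,4]<300])
E
```

```text
tcp_pos: [0.3707, 0.0082, 0.1884]
marbles [[359.0, 361.0, 57], [441.0, 406.0, 48]]
t: 60.7
tcp_pos: [0.3697, 0.0082, 0.1888]
ee_rot: [0.0, 1.0, -0.016, 0.001]
contact_force: [0.4, 0.2, -1.1]
grip_width: 0.0131
grasp_force: 58.9
marbles []
scene [([451.0, 54.0], 42, [0.203, 0.688]), ([431.0, 63.0], 45, [0.202, 0.616]), ([447.0, 66.0], 14, [0.239, 0.645]), ([410.0, 73.0], 28, [0.201, 0.542]), ([408.0, 81.0], 9, [0.225, 0.514]), ([484.0, 266.0], 88, [0.77, 0.289]), ([500.0, 291.0], 33, [0.834, 0.275])]
side [([431.0, 158.0], 34, [0.345, -0.52]), ([351.0, 205.0], 55, [0.506, -0.177]), ([290.0, 227.0], 124, [0.609, -0.046]), ([405.0, 232.0], 134, [0.375, -0.091]), ([196.0, 304.0], 271, [0.681, 0.231]), ([396.0, 299.0], 79, [0.37, 0.131]), ([394.0, 315.0], 154, [0.369, 0.172]), ([9.0, 319.0], 9, [0.939, 0.34]), ([75.0, 350.0], 267, [0.8, 0.369]), ([130.0, 378.0], 12, [0.696, 0.393])]
```

```bash
python3 shift.py '[{"trans": [0, 0, -0.05]}, {"trans": [0, 0, -0.06]}, {"trans": [0.042, -0.042, 0]}, {"trans": [0.042, -0.042, 0]}, {"trans": [0.042, -0.042, 0]}, {}, {}]' |grep tcp
python3 - <<'E'
from h import *
np.set_printoptions(precision=3,suppress=True)
c=cam("wrist"); hsv=cv2.cvtColor(c["frame"],cv2.COLOR_RGB2HSV); m=cv2.inRange(hsv,(4,150,60),(17,255,255))
k,_,st,ce=cv2.connectedComponentsWithStats(m)
O=np.array([.5892,-.0637]); y=-.033; Rm=np.array([[np.cos(y),np.sin(y)],[-np.sin(y),np.cos(y)]])
for i in range(1,k):
    if st[i,4]>80: print(ce[i],st[i],"chute xy at z.1",Rm@(plane(c,*ce[i],.1)[:2]-O))
print("expected hopper", proj(c,(.5913,.0013,.1)))
cv2.imwrite("pics/chk.png",c["frame"][:,:,::-1])
E
```

```text
tcp_pos: [0.5007, 0.13, 0.2974]
[529.391  64.063] [ 490   43   77   48 2063] chute xy at z.1 [0.023 0.031]
expected hopper [482.618  95.095]
```

Run:
```python
from h import *
f=cv2.imread("pics/chk.png"); hsv=cv2.cvtColor(f,cv2.COLOR_BGR2HSV)
m=cv2.inRange(hsv,(4,150,60),(17,255,255))[38:96,485:572]
h=hsv[38:96,485:572,0]; print(np.bincount(h[m>0].ravel()))
for r in m[::3,::2]: print("".join("#" if v else "." for v in r))
for r in h[::5,::4]: print(*r)
```

```text
[   0    0    0    0    0    0    0    0    0    0    1    1   41  366
 1134  450   58   12]
............................................
............................................
.........######.........###.................
......###########...##########..............
.....############..############.............
....###########################.............
...######.#############.########............
...############################.............
...############################..####.......
...#####################################....
....###########..########################...
......#######......######################...
..........................#######..######...
..........................###############...
..........................###############...
...........................#############....
...........................###########......
.............................#######........
............................................
............................................
17 19 19 17 16 17 18 22 19 18 21 20 20 18 20 17 16 19 17 20 19 18
17 18 17 20 20 14 14 16 18 21 18 21 20 20 20 18 20 18 17 18 19 20
17 19 18 14 14 15 14 14 14 22 13 14 15 14 14 17 18 17 19 19 22 20
17 20 15 16 14 15 14 14 14 13 14 14 14 13 14 14 19 19 19 18 20 19
19 20 15 13 14 14 15 15 14 14 14 14 14 15 14 13 18 19 19 19 20 19
19 18 16 14 14 15 14 15 14 13 14 14 15 15 14 16 14 15 15 17 21 19
19 19 16 13 13 15 14 14 20 14 14 15 14 14 13 14 14 13 15 14 13 21
20 19 20 20 11 15 20 18 19 19 11 14 12 14 14 13 15 15 15 13 15 21
19 19 19 20 18 19 20 20 19 19 18 19 18 16 14 15 15 13 14 14 13 20
19 19 18 19 18 21 19 20 19 19 19 19 20 11 13 13 13 14 14 14 19 19
19 19 19 19 19 19 19 19 19 20 19 18 19 19 14 15 14 15 10 20 20 20
19 20 19 19 19 19 19 19 20 18 20 19 20 21 19 17 18 18 22 20 20 20
```

Three marbles confirmed in the hopper behind the gate. Put the scoop back.

```bash
python3 shift.py '[{"rz": 0.077}, {"trans": [-0.028, -0.0145, 0]}, {"trans": [-0.028, -0.0145, 0]}, {"trans": [0, 0, 0.05]}, {"trans": [0, 0, 0.06]}, {"trans": [0, 0, 0.06]}, {"trans": [0, 0, 0.04]}, {"trans": [0, 0, 0.02]}, {}, {}]' |grep tcp; python3 go.py .4478 .154 .052 -.11
```

```text
tcp_pos: [0.4488, 0.1647, 0.0696]
t 63.025 tcp [0.4488 0.1647 0.0696] psi -0.111 q6 2.010 z-axis [ 0.0024  0.0007 -1.    ] w 0.0130 F [ 0.559  -0.0071 -1.3634]
tool delta [0.0002 0.0108 0.0176]
turn -0.001
```

```bash
python3 shift.py '[{"trans": [0, 0.0105, 0.01]}, {"trans": [0, 0, 0.007]}, {}, {}]' |grep -E 'tcp|cont'; python3 shift.py '[{"trans": [0, 0, 0.001]}, {}]' |grep -E 'tcp|cont'; python3 shift.py '[{"trans": [0, 0, 0.001]}, {}]' |grep -E 'tcp|cont';python3 shift.py '[{"trans": [0, 0, 0.001]}, {}]' |grep -E 'tcp|cont';python3 shift.py '[{"trans": [0, 0, 0.001]}, {}]' |grep -E 'tcp|cont'
```

```text
tcp_pos: [0.447, 0.1546, 0.0514]
contact_force: [-1.2, -0.3, -1.8]
tcp_pos: [0.4469, 0.1546, 0.0504]
contact_force: [-0.3, 0.1, -0.5]
tcp_pos: [0.4468, 0.1545, 0.0492]
contact_force: [0.8, 0.7, -0.7]
tcp_pos: [0.447, 0.1546, 0.0486]
contact_force: [-1.1, 0.4, 3.2]
tcp_pos: [0.4471, 0.1546, 0.0485]
contact_force: [-2.1, -0.7, 11.8]
```

```bash
python3 shift.py '[{"trans": [0, 0, -0.0015]}, {}, {}, {}, {}, {}, {}]' 0.085 |grep -E 'tcp|cont|wid'; python3 shift.py '[{"trans": [0, 0, -0.01]}, {"trans": [0, 0, -0.03]}, {"trans": [0, 0, -0.05]}, {"trans": [0, 0, -0.06]}, {"trans": [0, 0, -0.06]}, {"trans": [0, 0, -0.04]}, {}, {}]' |grep tcp
python3 - <<'E'
from h import *
np.set_printoptions(precision=4,suppress=True)
c=cam("wrist"); cv2.imwrite("pics/chk2.png",c["frame"][:,:,::-1])
hsv=cv2.cvtColor(c["frame"],cv2.COLOR_RGB2HSV); m=((hsv[...,1]<50)&(hsv[...,2]>110)).astype(np.uint8)*255; m[330:]=0
k,_,st,ce=cv2.connectedComponentsWithStats(m); i=1+st[1:,4].argmax(); print(st[i],ce[i])
pts=np.argwhere(_==i)[:,::-1].astype(np.float32); bx=cv2.boxPoints(cv2.minAreaRect(pts)); print(bx); print([plane(c,*p,.002)[:2] for p in bx])
for n in ((-46,0,90),(45,27,2),(45,-27,2)):
    y=-.11; o=np.array([.4935,.149]); w=o+np.array([[np.cos(y),-np.sin(y)],[np.sin(y),np.cos(y)]])@np.array(n[:2])/1e3; print(n,proj(c,(*w,n[2]/1e3)))
E
```

```text
tcp_pos: [0.4468, 0.1545, 0.0488]
contact_force: [-0.8, 0.3, 0.7]
grip_width: 0.085
tcp_pos: [0.4462, 0.1543, 0.2984]
[ 296  101   54   78 3569] [324.8044 136.6893]
[[296. 101.]
 [349. 101.]
 [349. 178.]
 [296. 178.]]
[array([0.5448, 0.1719]), array([0.5389, 0.118 ]), array([0.4608, 0.1252]), array([0.467, 0.182])]
(-46, 0, 90) [323.7684 208.5555]
(45, 27, 2) [297.4581 104.6016]
(45, -27, 2) [350.0457 104.6341]
```

```bash
python3 shift.py '[{"rz": -0.187}, {"rz": -0.187}, {"rz": -0.187}, {"rz": -0.187}, {"rz": -0.187}, {"rz": -0.187}, {"rz": -0.187}, {"rz": -0.187}, {"rz": -0.187}]' >/dev/null; python3 shift.py '[{"trans": [-0.054, 0.0098, 0]}, {"trans": [-0.054, 0.0098, 0]}, {"trans": [-0.054, 0.0098, 0]}, {"trans": [-0.054, 0.0098, 0]}, {}, {}]' >/dev/null; python3 go.py .4849 -.062 .148 1.5708
python3 - <<'E'
from h import *
c=cam("wrist"); hsv=cv2.cvtColor(c["frame"],cv2.COLOR_RGB2HSV); u,v=proj(c,(.4849,-.062,.182)); print(u,v)
u,v=int(u),int(v); s=hsv[v-25:v+25,u-25:u+25]; m=((s[...,2]<120)&(s[...,1]>90)).astype(np.uint8)
k,_,st,ce=cv2.connectedComponentsWithStats(m); 
for i in range(1,k):
    if st[i,4]>40: p=ce[i]+[u-25,v-25]; print(st[i],p,plane(c,*p,.18))
E
```

```text
t 68.325 tcp [ 0.4859 -0.0611  0.2976] psi 1.572 q6 -0.151 z-axis [-0.0028  0.0009 -1.    ] w 0.0852 F [0.0782 0.7596 0.6063]
tool delta [-0.001  -0.0006  0.1496]
turn 0.002
322.0289849618184 240.2119746794954
[ 17   0  18  31 440] [322.64545455 230.60681818] [ 0.48528935 -0.05593944  0.18      ]
[  0  25  50  25 276] [324.83695652 259.83333333] [ 0.48680825 -0.07634206  0.18      ]
```

```bash
python3 shift.py '[{"trans": [0.001, 0, 0.05]}, {"trans": [0, 0, 0.05]}, {"trans": [0, 0, 0.035]}, {"trans": [0, 0, 0.0146]}, {}, {}]' >/dev/null; python3 shift.py '[{}, {}, {}, {}, {}, {}, {}, {}]' 0.0; python3 go.py
python3 - <<'E'
import numpy as np
# arc rows: 10 steps of .12 rad, tool frame psi=1.5708 turning with the lever; peg radius 60
r=.06;d=.12; a0=.033
# fixed-in-tool step: displacement of a chord, expressed in tool axes before the turn
P=lambda a:np.array([-r*np.cos(a),r*np.sin(a)])
w=P(a0+d)-P(a0); psi=1.5708; print("chord in tool",w@[np.cos(psi),np.sin(psi)],w@[np.sin(psi),-np.cos(psi)])
E
```

```text
t: 70.12
tcp_pos: [0.485, -0.0604, 0.1495]
ee_rot: [-0.001, 0.706, 0.708, -0.001]
contact_force: [-4.8, 0.1, 4.6]
grip_width: 0.0104
grasp_force: 58.5
t 70.125 tcp [ 0.485  -0.0604  0.1495] psi 1.573 q6 -0.149 z-axis [-0.0033 -0.     -1.    ] w 0.0104 F [-4.8247  0.0961  4.6407]
chord in tool 0.007164583023034506 0.0006682603970075579
```

```bash
python3 shift.py '[{"trans": [0.00716, 0.0007, 0], "rz": 0.12}, {"trans": [0.00716, 0.0007, 0], "rz": 0.12}, {"trans": [0.00716, 0.0007, 0], "rz": 0.12}, {"trans": [0.00716, 0.0007, 0], "rz": 0.12}, {"trans": [0.00716, 0.0007, 0], "rz": 0.12}, {"trans": [0.00716, 0.0007, 0], "rz": 0.12}, {"trans": [0.00716, 0.0007, 0], "rz": 0.12}, {"trans": [0.00716, 0.0007, 0], "rz": 0.12}, {"trans": [0.00716, 0.0007, 0], "rz": 0.12}, {"trans": [0.00716, 0.0007, 0], "rz": 0.12}]' | grep -E 'tcp|cont'; python3 shift.py '[{}, {}, {}, {}, {}, {}, {}, {}, {}, {}]' | grep -E 'tcp|cont'; python3 go.py
cat > see.py <<'E'
from h import *
O=np.array([.5892,-.0637]); y=-.033; Rm=np.array([[np.cos(y),np.sin(y)],[-np.sin(y),np.cos(y)]])
for n in ("scene","side","wrist"):
    c=cam(n); hsv=cv2.cvtColor(c["frame"],cv2.COLOR_RGB2HSV); m=cv2.inRange(hsv,(8,150,60),(16,255,255))
    cv2.imwrite(f"pics/see_{n}.png",c["frame"][:,:,::-1])
    k,_,st,ce=cv2.connectedComponentsWithStats(m)
    for i in range(1,k):
        w=Rm@(plane(c,*ce[i],.04)[:2]-O)
        if st[i,4]>12 and abs(w[0])<.12 and -.3<w[1]<.25: print(n,ce[i].round(1),st[i,2:],"chute xy z.04",w.round(3),"z.09",(Rm@(plane(c,*ce[i],.09)[:2]-O)).round(3))
E
python3 see.py
```

```text
tcp_pos: [0.5263, -0.0059, 0.1494]
contact_force: [-2.0, -2.2, 2.8]
tcp_pos: [0.5267, -0.0059, 0.1494]
contact_force: [-1.2, 1.1, 5.3]
t 72.625 tcp [ 0.5267 -0.0059  0.1494] psi 0.373 q6 1.165 z-axis [ 0.0001 -0.0001 -1.    ] w 0.0102 F [-1.1563  1.0839  5.2848]
scene [237.6 338.7] [ 6  7 34] chute xy z.04 [ 0.012 -0.169] z.09 [ 0.033 -0.173]
scene [225.4 340.2] [ 7  6 31] chute xy z.04 [ 0.002 -0.193] z.09 [ 0.023 -0.196]
scene [231.4 347.4] [ 7  6 35] chute xy z.04 [ 0.023 -0.189] z.09 [ 0.043 -0.192]
side [286.3 282.5] [ 41  31 714] chute xy z.04 [-0.009  0.126] z.09 [-0.032  0.188]
```

```bash
python3 shift.py '[{"trans": [-0.0072, 0.0002, 0], "rz": -0.12}, {"trans": [-0.0072, 0.0002, 0], "rz": -0.12}, {"trans": [-0.0072, 0.0002, 0], "rz": -0.12}, {"trans": [-0.0072, 0.0002, 0], "rz": -0.12}, {"trans": [-0.0072, 0.0002, 0], "rz": -0.12}, {"trans": [-0.0072, 0.0002, 0], "rz": -0.12}, {"trans": [-0.0072, 0.0002, 0], "rz": -0.12}, {"trans": [-0.0072, 0.0002, 0], "rz": -0.12}, {"trans": [-0.0072, 0.0002, 0], "rz": -0.12}, {"trans": [-0.0072, 0.0002, 0], "rz": -0.12}]' | grep -E 'tcp|cont'; python3 shift.py '[{"trans": [-0.001, 0, 0]}, {}, {}]' | grep -E 'tcp|cont'; python3 shift.py '[{"trans": [-0.002, 0, 0]}, {}, {}]' | grep -E 'tcp|cont'; python3 go.py
```

```text
tcp_pos: [0.4849, -0.0605, 0.1494]
contact_force: [-6.2, 2.1, 8.8]
tcp_pos: [0.4849, -0.0606, 0.1494]
contact_force: [-6.0, 4.1, 9.5]
tcp_pos: [0.4849, -0.0608, 0.1494]
contact_force: [-6.6, 10.1, 10.2]
t 74.775 tcp [ 0.4849 -0.0608  0.1494] psi 1.572 q6 -0.156 z-axis [-0.0038  0.0057 -1.    ] w 0.0103 F [-6.5616 10.0794 10.1946]
```

```bash
python3 shift.py '[{"trans": [0.0025, 0, 0]}, {}, {}, {}, {}, {}, {}]' 0.085 >/dev/null; python3 shift.py '[{"trans": [0, 0, -0.03]}, {"trans": [0, 0, -0.05]}, {"trans": [0, 0, -0.06]}, {}, {}]' 0.085 | grep -E 'tcp|cont'; python3 see.py
python3 - <<'E'
from h import *
np.set_printoptions(precision=4,suppress=True)
s=manip.read_state(); print(s["t"])
f=cv2.imread("pics/see_wrist.png"); c=cam("wrist"); hsv=cv2.cvtColor(f,cv2.COLOR_BGR2HSV)
m=cv2.inRange(hsv,(19,150,90),(28,255,255)); k,_,st,ce=cv2.connectedComponentsWithStats(m)
for i in range(1,k):
    if st[i,4]>150:
        r=cv2.minAreaRect(np.argwhere(_==i)[:,::-1].astype(np.float32)); bx=cv2.boxPoints(r)
        q=np.array([plane(c,*p,.125)[:2] for p in bx]); e=[q[1]-q[0],q[2]-q[1]]; e=max(e,key=np.linalg.norm); print(st[i],r,q.mean(0),"yaw",np.arctan2(e[1],e[0]))
E
```

```text
tcp_pos: [0.4863, -0.0611, 0.2887]
contact_force: [-0.6, 0.8, -0.1]
scene [237.5 338.4] [ 6  6 31] chute xy z.04 [ 0.012 -0.169] z.09 [ 0.033 -0.173]
scene [225.1 340.1] [ 7  6 31] chute xy z.04 [ 0.001 -0.193] z.09 [ 0.023 -0.196]
scene [231.5 347.3] [ 6  6 33] chute xy z.04 [ 0.023 -0.189] z.09 [ 0.043 -0.192]
side [351.3 205. ] [ 6 21 53] chute xy z.04 [-0.057 -0.231] z.09 [-0.076 -0.137]
side [286.1 282.6] [ 41  30 706] chute xy z.04 [-0.009  0.126] z.09 [-0.032  0.188]
wrist [316.6 245. ] [ 8 10 17] chute xy z.04 [-0.109 -0.044] z.09 [-0.109 -0.029]
wrist [416.7 355. ] [ 24  30 448] chute xy z.04 [ 0.004 -0.164] z.09 [-0.01  -0.134]
wrist [401.3 364. ] [ 18  18 236] chute xy z.04 [-0.012 -0.176] z.09 [-0.024 -0.144]
76.425
[ 320  211  173   26 1407] ((405.9169921875, 223.909423828125), (172.18516540527344, 24.58547019958496), 2.4895529747009277) [ 0.5496 -0.0618] yaw -0.04054715824324698
[ 284  265   95   59 1540] ((325.44769287109375, 284.4256896972656), (45.97704315185547, 104.571044921875), 66.17574310302734) [ 0.4869 -0.1127] yaw 0.4389399403593632
```

All three marbles lie in the bowl, the gate is in line with the chute (-0.04 rad), scoop stands on the mat. One touch check of the handle's height to confirm the foot's turn count.

```bash
python3 shift.py '[{"trans": [-0.034, -0.0123, 0]}, {"trans": [-0.034, -0.0123, 0]}, {}, {}, {}, {}, {}]' 0.0 >/dev/null; python3 go.py .462 -.1297 .126
```

```text
t 77.35 tcp [ 0.4624 -0.1288  0.2892] psi 1.574 q6 -0.299 z-axis [-0.     -0.0001 -1.    ] w -0.0001 F [ 0.0477 -0.2307  0.0394]
tool delta [-0.0009 -0.0004  0.1632]
```

```bash
python3 shift.py '[{"trans": [0, 0, 0.05]}, {"trans": [0, 0, 0.05]}, {"trans": [0, 0, 0.04]}, {"trans": [0, 0, 0.023]}, {}, {}, {}]' |grep -E 'tcp|cont'; python3 shift.py '[{"trans": [0, 0, 0.003]}, {}, {}]' |grep -E 'tcp|cont'; python3 shift.py '[{"trans": [0, 0, 0.002]}, {}, {}]' |grep -E 'tcp|cont'; python3 shift.py '[{"trans": [0, 0, 0.001]}, {}, {}]' |grep -E 'tcp|cont'
```

```text
tcp_pos: [0.4632, -0.1295, 0.1276]
contact_force: [-0.9, -1.0, 0.4]
tcp_pos: [0.4623, -0.1293, 0.1234]
contact_force: [0.5, -0.6, -0.3]
tcp_pos: [0.4623, -0.1292, 0.1212]
contact_force: [0.2, -0.1, 0.7]
tcp_pos: [0.4623, -0.1292, 0.1202]
contact_force: [-0.5, 0.4, -0.2]
```

```bash
python3 shift.py '[{"trans": [0, 0, 0.001]}, {}, {}]' |grep -E 'tcp|cont'; python3 shift.py '[{"trans": [0, 0, 0.001]}, {}, {}]' |grep -E 'tcp|cont'; python3 shift.py '[{"trans": [0, 0, 0.0005]}, {}, {}]' |grep -E 'tcp|cont'
```

```text
tcp_pos: [0.4623, -0.1292, 0.1192]
contact_force: [-0.1, -0.4, -0.4]
tcp_pos: [0.4623, -0.1292, 0.1182]
contact_force: [0.3, -0.9, -0.5]
tcp_pos: [0.4624, -0.1293, 0.1179]
contact_force: [-0.7, -0.0, 2.8]
```

```bash
python3 shift.py '[{"trans": [0, 0, -0.01]}, {"trans": [0, 0, -0.05]}, {"trans": [0, 0, -0.06]}, {"trans": [0, 0, -0.06]}, {}, {}, {}]' |grep -E 'tcp|cont'; python3 -c "
from station import manip
print(manip.finish_job())"
```

```text
tcp_pos: [0.4614, -0.1289, 0.2961]
contact_force: [-0.2, 0.2, 0.3]
the job is handed in; nothing more can be done
None
```

The job is handed in at about 80 s: foot screwed to about 8.08 rad (first touch is at 8.0), all three marbles in the bowl, gate shut again after an early bump by the gripper swung it about 0.16 rad open (shut before any marbles were moved), scoop flat on its mat, and no contact made with the slate, bowl or curios.

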